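Load the last tube into the tube rotator

TASK

Turn the wheel of the tube rotator until its one empty cradle, which starts out hidden low down, points straight up and stays there. Then take the loose capped tube from its bench rest and lay it, without dropping it, fully down into that cradle, parallel to the axle, midway along it and resting in both clips, with the cradle still at the top. Let go of it, and leave the other things on the bench where they are.

Things in the scene. Friction and masses are not known exactly. Their poses are not given: they have to be found in the camera images.
- rotator: Tube rotator fixed to the bench, switched off. Origin: at bench level below the wheel's middle; z up, x along the level axle, from the motor tower to the thin end post. White base x -135 to 115 mm, y +-80 mm, 30 mm high; tower x -117 to -72 mm, 110 mm wide, top at 165 mm; end post x 73 to 83 mm, 34 mm wide, top at 150 mm.
- axle (a point): Middle of the axle line, 135 mm above the rotator's origin; axes as the rotator's (does not turn). About it turns the wheel: two grey discs of radius 60 mm, 8 mm thick, at x = +-30 mm, on a hub of radius 20 mm, with five cradles at 72 degrees round the rim, one of them empty.
- held (a point): Middle of one of the four tubes clipped for good into the other cradles (the one 72 degrees on from the empty cradle in the sense of growing joint value); turns with the wheel. They are like the loose tube, may be pushed on to turn the wheel, run along x at 77.5 mm from the axle line (to their axes), reach x = +-57 mm and stand out to 92 mm radius (94.5 at the caps).
- wheel (a joint): Turn of the wheel about the rotator's +x (right-handed), rad. 0 or +-2 pi: empty cradle straight up. At value a it points along (0, -sin a, cos a) in the rotator's frame; the held tubes are at a + 72, 144, 216, 288 degrees. Turns both ways, stops at +-7. Friction 0.22 N m (3 N at the tubes) holds it where it is left; no coasting.
- cradle (a point): Where the middle of a tube laid in the empty cradle lies: 77.5 mm from the axle line. x along the axle, z radially out of its mouth. Two U clips, 8 mm long, at x = +-30 mm, clear between (x -26 to 26 mm) for fingers; flat floor 14.5 mm below this point; flared walls to 6 mm above it, 33 mm apart at the floor, 39 mm at the mouth.
- rest: Fixed aluminium plate 100 x 70 x 8 mm with two grey U clips at x = +-30 mm like those of the cradle, tops at 46 mm; the loose tube lies in it. Origin: centre of its underside on the bench; x along the tube.
- tube: The loose 50 ml screw-cap tube, white with a blue cap, rigid, about 60 g, level in the bench rest with its axis 40 mm above the bench. Origin: on its axis at mid-length; x along the axis to the cap. 29 mm in diameter from x = -43 to 43 mm, cap 34 mm in diameter from 43 to 57 mm, blunt cone to -57 mm. Either end may face the tower when it is loaded.
- reagent_a: Bystander, loose: white reagent jar with a blue cap, 68 mm across, 130 mm tall. Leave it alone.
- reagent_b: Bystander, loose: white reagent jar with a black cap, 68 mm across, 130 mm tall. Leave it alone.
- dish: Bystander, loose: closed clear culture dish, 94 mm across, 20 mm tall. Leave it alone.
- carton: Bystander, loose: flat cardboard carton 160 x 120 x 45 mm. Leave it alone.
- spatula: Bystander, loose: flat steel lab spatula lying on the bench, about 170 mm long. Leave it alone.
- marker: Bystander, loose: grey marker pen lying on the bench, about 100 mm long, origin near its end. Leave it alone.
- beaker: Bystander, loose: small glass beaker, 70 mm across, 90 mm tall. Leave it alone.
Things that resemble listed ones, but are neither listed nor needed, are in the scene too. Leave any black, green or yellow look-alike of the tube alone.

How it is judged:
By the outcome, as a careful person would: the job done as asked, in the order asked, and still so for the second after the job is handed in, with the robot touching nothing.
It also fails if it takes over 72 s, if anything falls off the work surface, if the arm or the gripper's body presses on something with over 40 N, if the wrist force passes 120 N, or if a joint passes its speed limit or range.

ROBOT

A 6-joint arm with a two-finger parallel gripper is mounted at the origin on the work surface. World frame = base frame: x ahead of the robot, y to its left, z up, the work surface at z = 0. Lengths are in mm, angles in degrees, forces in N, time in s.
With the tool pointing down it reaches from about 350 to 850 mm from the base axis. Payload 8.1 kg.
Tool frame: the origin (TCP) lies midway between the tips of the shut fingers; the grasp point (between the pads) lies 19 mm behind it; z points along the fingers, x is the direction in which the jaws open and shut, and the axes are right-handed (so a half turn about z gives the same grasp; the last joint's range is limited). The gripper opens to 85 mm and grips with 20 to 120 N. Pads are 22 mm wide; open, the fingers measure 114 mm over their backs; the gripper's body (76 mm by 85 mm) begins 54 mm behind the grasp point. The pads swing forward as they close: fully open they stand 13 mm farther back than shut.
Start: joints at [-77.258, 7.471, 85.268, -0, 87.261, -4.893], TCP at [181.798, -571.8, 231.292] pointing down, gripper open.
Joint ranges: [-169.43, 169.43], [-51.17, 129.36], [1.28, 143.12], [-76.62, 256.62], [0, 156.53], [-152.29, 152.29]. Speed limits (degrees/s): [136.94, 136.94, 159.86, 180, 180, 180].

INTERFACE

Orientations are given as [roll, pitch, yaw] about the fixed x, y, z axes, in that order (R = Rz(yaw) Ry(pitch) Rx(roll)).
In Python, from bench import monitor, cams, r gives the robot as it stands.
- The arm moves only by the tool jog_arm, never from a script. Its arguments are lists of equal length, an entry for each row: "offset": the shift along the tool's x, y, z in mm, a list of three; "delta_rot": the turn, a rotation vector about the tool's x, y, z in degrees, a list of three; "jaw": the opening in per cent of the stroke, from 0 (shut) to 100 (fully open). In form: {"offset": [[x, y, z], ...], "delta_rot": [[rx, ry, rz], ...], "jaw": [jaw, ...]}. A call has 1 to 20 rows; each row shifts and turns the pose as measured when the row begins, along the tool's axes as they then stand; what a row does not reach is not made up. A row lasts 1/10 s, in which the tool goes at most 50 mm and 8.59 degrees, less where a joint would pass 70% of its speed; a pose out of reach is approached as far as the arm can. A call is refused whole if a number of a shift passes 50 or a number of a turn 8.59, either way. A call with a gripper value outside its range is refused whole. The fingers move at their own pace and stop on an object; "newtons" is the grip in N (left out, the last holds). Time passes only in rows, so rows that do not move let the fingers close. It gives the time, the measured TCP pose, the force and the opening at its end, in the units of the state.
- monitor.sense(): the state, without advancing time (a new reading comes with each control period).
- cams.snapshot(name): name is "scene" or "top" or "wrist"; returns (picture, depth): 400x640x3 uint8, red, green, blue; 400x640 float32, mm along the optical axis (not along the pixel's ray), 0 where there is no reading.
- cams.camera_model(name): a dict with "K" (3x3 intrinsics, pixels), "camera_from_world" (4x4, takes a point from world to camera coordinates). Camera axes: x right, y down, z forward; pixel columns grow to the right and rows downward; lengths in mm; the calibration is good to about 2 mm. The wrist camera is an equidistant fisheye: a pixel r from the principal point sees the ray r / f radians off the axis. A picture is of the moment at which its call begins: read the wrist's pose just before it. camera_model takes no time and is no camera call; for the wrist camera it gives the pose at the moment of the call.
- r.hand_in(): hands the job in, once; it reports no verdict.
The state is a dict: "time": time; "joint_pos": joint angles; "qd": joint speeds; "joint_efforts": joint torques, N m; "tool_pos": TCP position; "tcp_rot": TCP orientation; "ft_force": force on the tool from outside, world axes, zero at the start; "wrist_torque": the same for the moment, N m; "finger_gap": finger opening in mm.
Only numpy, scipy, OpenCV 4.12 (cv2) and the standard library are available. Lean on these libraries where they do the work, as an engineer would, in place of code of your own. Each camera call takes 0.05 s, during which the arm holds its last target.

## Working session

There is one attempt and no reset: what is moved stays moved. The work goes in short steps, Python scripts to look and compute and a tool call to move; the robot and the scene stay as the last step left them, time stands still between calls to the robot, and variables do not carry over. Pictures are saved under pics/ and viewed, and the job is handed in when it is done.

Besides the shell and the picture viewer there is one more tool, called after "Request:" in YAML: its name, and indented under it one key for each argument. jog_arm: Moves the arm, as the interface text tells. Its arguments: {"type":"object","properties":{"offset":{"type":"array","items":{"type":"array","items":{"type":"number"}}},"delta_rot":{"type":"array","items":{"type":"array","items":{"type":"number"}}},"jaw":{"type":"array","items":{"type":"number"}},"newtons":{"type":"number"}},"required":["offset","delta_rot","jaw"]}

```bash
ls; mkdir -p pics
cat > h.py <<'E'
import numpy as np, cv2
from bench import monitor, cams, r
def snap(n,f):
    p,d=cams.snapshot(n); cv2.imwrite('pics/'+f+'.png',p[:,:,::-1]); np.savez('pics/'+f+'.npz',p=p,d=d,K=cams.camera_model(n)['K'],T=cams.camera_model(n)['camera_from_world']); return p,d
def load(f):
    z=np.load('pics/'+f+'.npz'); return z['p'],z['d'],z['K'],z['T']
def cloud(d,K,T):
    v,u=np.mgrid[:d.shape[0],:d.shape[1]]
    c=np.stack([(u-K[0,2])/K[0,0]*d,(v-K[1,2])/K[1,1]*d,d],-1)
    Ti=np.linalg.inv(T); return c@Ti[:3,:3].T+Ti[:3,3]
E
python3 - <<'E'
from h import *
snap('scene','s0');snap('top','t0')
print(monitor.sense())
for n in('scene','top'):print(cams.camera_model(n))
E
```

```text
pics
{'time': 0.1, 'joint_pos': array([-7.72599452e+01,  7.50896022e+00,  8.53259672e+01,  1.67334246e-03,
        8.72592421e+01, -4.89263974e+00]), 'qd': array([ 0.02885979, -0.03073356, -0.14828773, -0.00911304,  0.05739783,
       -0.07041289]), 'joint_efforts': array([ 3.51540157e-04, -5.70952606e+01, -5.01943731e+01, -2.04593116e-04,
        8.14295083e-03,  1.16637264e-05]), 'tool_pos': array([ 181.67373817, -571.31213769,  230.34023393]), 'tcp_rot': array([-1.79990303e+02,  9.36838336e-02, -7.23673789e+01]), 'ft_force': array([ 0.19263286,  0.28250024, -0.02975115]), 'wrist_torque': array([ 0.00087724, -0.03031234,  0.00152656]), 'finger_gap': 85.49232139661757}
{'K': array([[412.51513178,   0.        , 319.1369701 ],
       [  0.        , 412.51513178, 202.25600955],
       [  0.        ,   0.        ,   1.        ]]), 'camera_from_world': array([[ 5.25916198e-01,  8.50507114e-01,  7.05700063e-03,
        -3.45484395e+02],
       [ 6.56642952e-01, -4.00737680e-01, -6.38928279e-01,
        -2.76235108e+02],
       [-5.40585041e-01,  3.40656661e-01, -7.69233939e-01,
         1.57240428e+03],
       [ 0.00000000e+00,  0.00000000e+00,  0.00000000e+00,
         1.00000000e+00]])}
{'K': array([[457.14841897,   0.        , 317.73714472],
       [  0.        , 457.14841897, 201.87315951],
       [  0.        ,   0.        ,   1.        ]]), 'camera_from_world': array([[ 1.56835325e-02, -9.99876988e-01, -1.91151597e-04,
         3.86960340e+01],
       [-9.83927144e-01, -1.53993408e-02, -1.77905133e-01,
         5.98911153e+02],
       [ 1.77880305e-01,  2.97826020e-03, -9.84047624e-01,
         1.53485603e+03],
       [ 0.00000000e+00,  0.00000000e+00,  0.00000000e+00,
         1.00000000e+00]])}
```

View pics/s0.png

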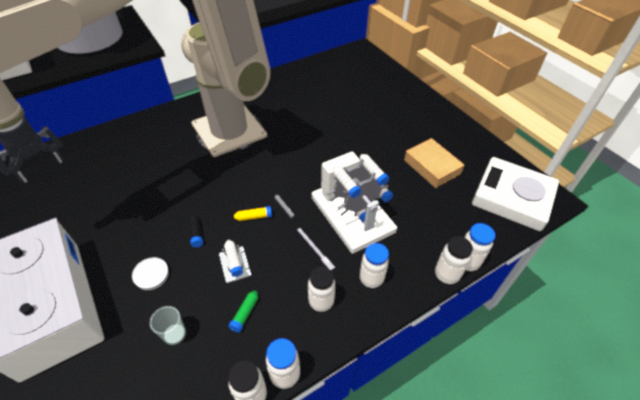

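View pics/t0.png

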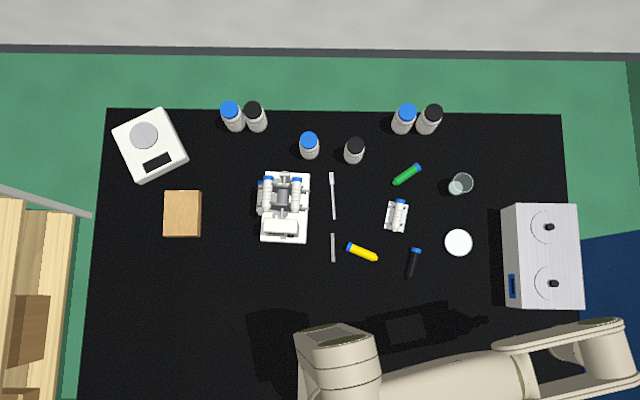

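The scene view shows the rotator at about (355,200) and the rest with the white tube and blue cap at (235,258). In the top view they are at (285,207) and (397,215). Next I'll measure both.

Run:
```python
from h import *
p,d,K,T=load('t0'); W=cloud(d,K,T)
cv2.imwrite('pics/t0c.png',cv2.resize(np.hstack([p[155:255,245:325],p[185:245,360:440].repeat(1,0) if 0 else p[165:265,360:440]]),None,fx=5,fy=5,interpolation=cv2.INTER_CUBIC)[:,:,::-1])
print('bench z',np.median(W[280:300,130:200,2]), np.median(W[130:150,370:400,2]))
def rect(m,name):
    pts=W[m][:,:2].astype(np.float32); (c,s,a)=cv2.minAreaRect(pts); print(name,m.sum(),c,s,a, cv2.boxPoints((c,s,a)).round(0).tolist())
reg=np.zeros(d.shape,bool); reg[160:250,250:320]=1
w=reg&(p.min(2)>120)
z=W[...,2]
rect(w&(abs(z-30)<6),'base30'); rect(reg&(abs(z-165)<5),'tower165'); rect(reg&(abs(z-150)<4)&(W[...,0]>0),'z150')
reg=np.zeros(d.shape,bool); reg[192:240,375:415]=1
rect(reg&(abs(z-8)<4)&(p.min(2)>80),'plate8')
hi=reg&(z>40); rect(hi,'hi'); print(z[hi].max())
hsv=cv2.cvtColor(p,cv2.COLOR_RGB2HSV)
bl=(hsv[...,0]>100)&(hsv[...,0]<125)&(hsv[...,1]>120)&(hsv[...,2]>60)
rect(reg&bl,'cap'); print(W[reg&bl].mean(0))
n,l,s,c=cv2.connectedComponentsWithStats(bl.astype(np.uint8))
for i in range(1,n):
    if s[i,4]>8: 
        ww=W[l==i]; print(c[i].round(1),s[i,4],np.median(ww,0).round(0),ww[:,2].max().round(0))
```

```text
bench z -1.0719963004402189 0.4883834020821496
base30 1047 (586.4370727539062, 164.4879150390625) (158.316162109375, 250.3950653076172) 87.58580017089844 [[458.0, 91.0], [708.0, 80.0], [715.0, 238.0], [465.0, 249.0]]
tower165 420 (551.580078125, 166.39599609375) (109.7619400024414, 144.14901733398438) 88.01459503173828 [[478.0, 114.0], [622.0, 109.0], [626.0, 219.0], [481.0, 224.0]]
z150 137 (578.779296875, 149.4320831298828) (89.35527801513672, 204.83180236816406) 82.96368408203125 [[472.0, 118.0], [675.0, 93.0], [686.0, 181.0], [483.0, 206.0]]
plate8 206 (558.761962890625, -230.23226928710938) (73.08148193359375, 105.4048080444336) 79.5737533569336 [[500.0, -257.0], [604.0, -276.0], [617.0, -204.0], [514.0, -185.0]]
hi 293 (446.02935791015625, -122.95062255859375) (75.417236328125, 415.8290710449219) 48.37575912475586 [[266.0, -13.0], [576.0, -289.0], [626.0, -233.0], [316.0, 43.0]]
1616.9281939895068
cap 48 (614.2850952148438, -244.18798828125) (26.251693725585938, 44.926673889160156) 0.44464293122291565 [[601.0, -222.0], [601.0, -267.0], [628.0, -267.0], [627.0, -222.0]]
[ 610.51763576 -240.15370407   43.10310272]
[228.7 108.9] 274 [900. 357. 139.] 149.0
[407.2 111.4] 271 [ 901. -251.  140.] 151.0
[308.3 139.3] 257 [800.  84. 130.] 139.0
[417.8 166.2] 47 [ 739. -308.   28.] 40.0
[264.1 178.9] 57 [648. 219. 206.] 222.0
[296.9 179. ] 31 [642. 114. 211.] 1617.0
[400.1 200.2] 48 [ 609. -239.   50.] 62.0
[613.8 282.1] 5263 [  353. -1227.  -362.] 1617.0
[348.4 246. ] 45 [449. -60.  29.] 37.0
[416.  249.8] 57 [ 439. -295.   29.] 39.0
[511.6 285.6] 119 [ 321. -599.   75.] 102.0
[620.9 394.9] 383 [ -116. -1227.  -389.] 1617.0
```

View pics/t0c.png

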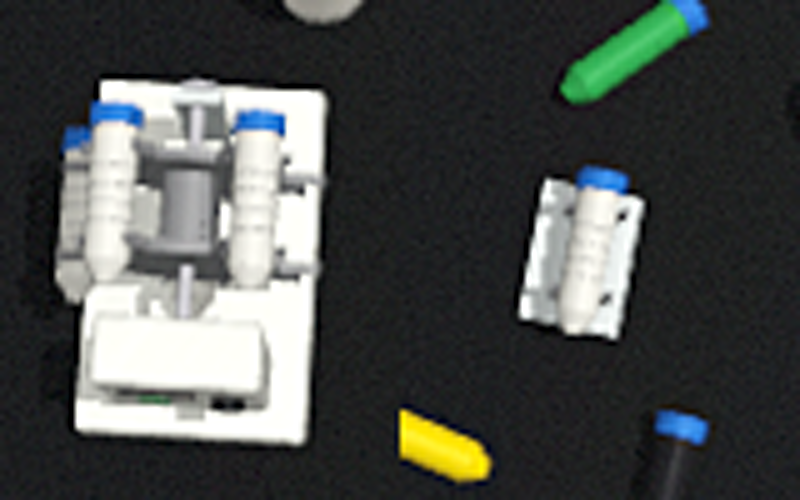

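Run:
```python
from h import *
p,d,K,T=load('s0')
cv2.imwrite('pics/s0c.png',cv2.resize(p[140:255,300:410],None,fx=5,fy=5,interpolation=cv2.INTER_CUBIC)[:,:,::-1])
W=cloud(d,K,T)
c=np.deg2rad(-2.2); O=np.array([596.4,164.1,0]); R=np.array([[np.cos(c),-np.sin(c),0],[np.sin(c),np.cos(c),0],[0,0,1]])
for f in('t0','s0'):
    p,d,K,T=load(f); L=(cloud(d,K,T)-O)@R
    m=(d>0)&(abs(L[...,0])<62)&(abs(L[...,1])<110)&(L[...,2]>32)&(L[...,2]<260)
    hsv=cv2.cvtColor(p,cv2.COLOR_RGB2HSV)
    bl=m&(hsv[...,0]>100)&(hsv[...,0]<125)&(hsv[...,1]>120)&(hsv[...,2]>60)
    n,l,s,cc=cv2.connectedComponentsWithStats(bl.astype(np.uint8))
    for i in range(1,n):
        if s[i,4]>5:
            q=np.median(L[l==i],0); print(f,cc[i].round(0),s[i,4],q.round(0))
    print(np.linalg.inv(T)[:3,3])
    # polar histogram of outer points
    y=L[...,1][m];z=L[...,2][m]-135;x=L[...,0][m]; rr=np.hypot(y,z); th=np.rad2deg(np.arctan2(-y,z))
    o=(rr>80)&(rr<96)&(abs(x)<45)
    h,_=np.histogram(th[o],bins=36,range=(-180,180)); print(list(zip(range(-180,180,10),h)))
```

```text
t0 [264. 179.] 55 [ 49.  56. 207.]
t0 [297. 179.] 30 [ 47. -47. 211.]
[ 315.65739072   43.34291026 1616.92819399]
[(-180, np.int64(0)), (-170, np.int64(2)), (-160, np.int64(0)), (-150, np.int64(0)), (-140, np.int64(0)), (-130, np.int64(0)), (-120, np.int64(0)), (-110, np.int64(23)), (-100, np.int64(38)), (-90, np.int64(1)), (-80, np.int64(0)), (-70, np.int64(0)), (-60, np.int64(5)), (-50, np.int64(20)), (-40, np.int64(113)), (-30, np.int64(89)), (-20, np.int64(3)), (-10, np.int64(0)), (0, np.int64(0)), (10, np.int64(2)), (20, np.int64(94)), (30, np.int64(119)), (40, np.int64(30)), (50, np.int64(1)), (60, np.int64(0)), (70, np.int64(0)), (80, np.int64(0)), (90, np.int64(9)), (100, np.int64(0)), (110, np.int64(0)), (120, np.int64(5)), (130, np.int64(0)), (140, np.int64(0)), (150, np.int64(0)), (160, np.int64(0)), (170, np.int64(1))]
s0 [383. 179.] 100 [ 53.  45. 205.]
s0 [355. 192.] 107 [ 53. -46. 205.]
s0 [387. 196.] 94 [ 54.  74. 119.]
s0 [362. 216.] 31 [49. -6. 69.]
[1213.10190783 -352.510872   1035.49039778]
[(-180, np.int64(0)), (-170, np.int64(1)), (-160, np.int64(0)), (-150, np.int64(0)), (-140, np.int64(0)), (-130, np.int64(0)), (-120, np.int64(1)), (-110, np.int64(0)), (-100, np.int64(15)), (-90, np.int64(2)), (-80, np.int64(0)), (-70, np.int64(0)), (-60, np.int64(0)), (-50, np.int64(1)), (-40, np.int64(106)), (-30, np.int64(99)), (-20, np.int64(0)), (-10, np.int64(0)), (0, np.int64(0)), (10, np.int64(6)), (20, np.int64(86)), (30, np.int64(145)), (40, np.int64(38)), (50, np.int64(0)), (60, np.int64(0)), (70, np.int64(0)), (80, np.int64(0)), (90, np.int64(6)), (100, np.int64(0)), (110, np.int64(0)), (120, np.int64(5)), (130, np.int64(0)), (140, np.int64(0)), (150, np.int64(0)), (160, np.int64(6)), (170, np.int64(3))]
```

View pics/s0c.png

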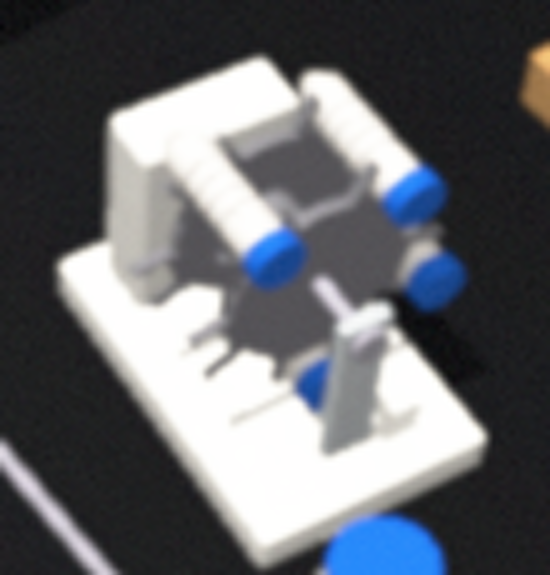

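```bash
cat > m.py <<'E'
from h import *
def rect(W,m,name):
    pts=W[m][:,:2].astype(np.float32); (c,s,a)=cv2.minAreaRect(pts); 
    b=cv2.boxPoints((c,s,a)); e=[b[1]-b[0],b[2]-b[1]]; e=max(e,key=np.linalg.norm); yaw=np.rad2deg(np.arctan2(e[1],e[0])); yaw=(yaw+90)%180-90
    print(name,m.sum(),np.round(c,1),np.round(s,1),'yaw',round(float(yaw),2))
O=np.array([596.4,164.1,0]); c=np.deg2rad(-2.2); R=np.array([[np.cos(c),-np.sin(c),0],[np.sin(c),np.cos(c),0],[0,0,1]])
def wheel(f):
    from scipy.optimize import least_squares
    p,d,K,T=load(f); L=(cloud(d,K,T)-O)@R
    m=(d>0)&(abs(L[...,0])<40)&(L[...,2]>40)&(p.min(2)>100)
    P=L[m]; y=P[:,1];z=P[:,2]-135; rr=np.hypot(y,z); th=np.rad2deg(np.arctan2(-y,z)); k=(rr>72)&(rr<97)
    y,z,th=y[k],z[k],th[k]
    h,e=np.histogram(th,bins=72,range=(-180,180)); 
    # group by cluster modulo 72: surface points should lie 14.5 from tube axes
    best=[]
    for a in np.arange(0,72,.25):
        c=np.deg2rad(a+72*np.arange(5)); D=np.min(np.hypot(y[:,None]+77.5*np.sin(c),z[:,None]-77.5*np.cos(c)),1)
        best.append((np.median(abs(D-14.5)),a))
    best=min(best); a=best[1]
    f=lambda a:np.min(np.hypot(y[:,None]+77.5*np.sin(np.deg2rad(a+72*np.arange(5))),z[:,None]-77.5*np.cos(np.deg2rad(a+72*np.arange(5)))),1)-14.5
    s=least_squares(f,a,loss='soft_l1',f_scale=2); print('wheel mod72',s.x, best, len(y), 'per cluster', np.histogram((th-s.x+36)%360//72,bins=5,range=(0,5))[0])
E
python3 - <<'E'
from m import *
for f in('t0','s0'):
    p,d,K,T=load(f); W=cloud(d,K,T); z=W[...,2]; n=(d>0)&(p.min(2)>110)
    near=n&(np.hypot(W[...,0]-590,W[...,1]-164)<170)
    rect(W,near&(abs(z-30)<4),f+' base'); rect(W,near&(abs(z-165)<4)&(W[...,0]<530),f+' tower')
    q=W[near&(abs(z-165)<4)&(W[...,0]<530)]; print('tower z',q[:,2].mean())
    nr=(d>0)&(p.min(2)>80)&(np.hypot(W[...,0]-560,W[...,1]+230)<70)
    rect(W,nr&(abs(z-8)<4),f+' plate'); rect(W,nr&(z>44)&(z<60),f+' tubetop')
    t=nr&(z>48)&(z<60); print('tube top z',np.percentile(z[t],[50,90,98]))
    hsv=cv2.cvtColor(p,cv2.COLOR_RGB2HSV); g=np.hypot(W[...,0]-600,W[...,1]+240)<60
    bl=g&(hsv[...,0]>100)&(hsv[...,0]<125)&(hsv[...,1]>120)&(z>30); print('cap',np.median(W[bl],0).round(1))
    wheel(f)
E
```

```text
t0 base 830 [586.1 164.9] [159.2 249.6] yaw -2.42
t0 tower 355 [501.6 168. ] [109.4  44.1] yaw 88.01
tower z 164.61189416459516
t0 plate 206 [ 558.8 -230.2] [ 73.1 105.4] yaw -10.43
t0 tubetop 216 [ 552.6 -227.7] [42.4 99.3] yaw -10.69
tube top z [52.4003595  57.44357719 58.97179881]
cap [ 609.  -235.6   52.1]
wheel mod72 [35.84710112] (np.float64(1.9024590813348965), np.float64(35.75)) 624 per cluster [246  32   5 100 241]
s0 base 1642 [585.5 167.2] [161.8 253.6] yaw -1.57
s0 tower 342 [502.1 171.3] [110.3  47.7] yaw 88.13
tower z 164.79733749923147
s0 plate 385 [ 559.1 -225.4] [ 69.5 103.8] yaw -11.62
s0 tubetop 292 [ 558.4 -225.6] [ 44.9 114.4] yaw -11.39
tube top z [52.46837591 55.92971124 57.36016133]
cap [ 610.2 -235.9   50.6]
wheel mod72 [35.12445219] (np.float64(2.0572307984033245), np.float64(34.0)) 597 per cluster [270  44  21  23 239]
```

```bash
cat > go.py <<'E'
import sys
from h import *
from scipy.spatial.transform import Rotation as Ro
def go(t,rpy=None):
    s=monitor.sense(); Rt=Ro.from_euler('xyz',s['tcp_rot'],degrees=True)
    o=Rt.inv().apply(np.array(t)-s['tool_pos']); print('pos',s['tool_pos'].round(1),'rot',s['tcp_rot'].round(2),'t',s['time'],'F',s['ft_force'].round(1),'gap',s['finger_gap'].round(1),'\n tool offset',o.round(1), 'J',s['joint_pos'].round(0))
    if rpy is not None: print(' rotvec',(Rt.inv()*Ro.from_euler('xyz',rpy,degrees=True)).as_rotvec(degrees=True).round(2))
E
echo
```

```text
(no output)
```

Request:
jog_arm:
  offset:
    - [0,0,-35]
    - [0,0,-35]
    - [0,0,-35]
    - [0,0,0]
  delta_rot:
    - [0,0,6.6]
    - [0,0,6.6]
    - [0,0,6.4]
    - [0,0,0]
  jaw: [47,47,47,47]
  newtons: 30

```text
time: 0.5
tool_pos: [181.2, -569.3, 334.0]
tcp_rot: [179.8, 0.6, -92.7]
ft_force: [0.7, -0.6, 0.8]
finger_gap: 40.2
```

```bash
python3 -c "
from go import *
go([594.4,121,330],[180,0,-92])"
```

```text
Traceback (most recent call last):
  File "go.py", line 6, in go
    o=Rt.inv().apply(np.array(t)-s['tool_pos']); print('pos',s['tool_pos'].round(1),'rot',s['tcp_rot'].round(2),'t',s['time'],'F',s['ft_force'].round(1),'gap',s['finger_gap'].round(1),'\n tool offset',o.round(1), 'J',s['joint_pos'].round(0))
                                                                                                                                                               ^^^^^^^^^^^^^^^^^^^^^
AttributeError: 'float' object has no attribute 'round'
```

```bash
sed -i "s/s\['finger_gap'\].round(1)/round(s['finger_gap'],1)/" go.py; python3 -c "
from go import *
go([594.4,121,330],[180,0,-92])"
```

```text
pos [ 181.2 -569.3  334. ] rot [179.83   0.61 -92.75] t 0.5 F [ 0.7 -0.6  0.8] gap 40.2 
 tool offset [-709.2 -379.6   10.4] J [-77.   7.  76.  -0.  98.  15.]
 rotvec [ 0.17  0.61 -0.75]
```

Request:
jog_arm:
  offset:
    - [-34,-20,0]
    - [-34,-20,0]
    - [-34,-20,0]
    - [-34,-20,0]
    - [-34,-20,0]
    - [-34,-20,0]
    - [-34,-20,0]
    - [-34,-20,0]
    - [-34,-20,0]
    - [-34,-20,0]
    - [-34,-20,0]
    - [-34,-20,0]
    - [-34,-20,0]
    - [-34,-20,0]
    - [-34,-20,0]
    - [-34,-20,0]
    - [-34,-20,0]
    - [-34,-20,0]
    - [0,0,0]
    - [0,0,0]
  delta_rot:
    - [0,0,0]
    - [0,0,0]
    - [0,0,0]
    - [0,0,0]
    - [0,0,0]
    - [0,0,0]
    - [0,0,0]
    - [0,0,0]
    - [0,0,0]
    - [0,0,0]
    - [0,0,0]
    - [0,0,0]
    - [0,0,0]
    - [0,0,0]
    - [0,0,0]
    - [0,0,0]
    - [0,0,0]
    - [0,0,0]
    - [0,0,0]
    - [0,0,0]
  jaw: [47,47,47,47,47,47,47,47,47,47,47,47,47,47,47,47,47,47,47,47]

```text
time: 2.5
tool_pos: [575.6, 53.7, 321.3]
tcp_rot: [178.8, 1.2, -92.0]
ft_force: [-0.5, -0.4, -0.7]
finger_gap: 39.5
```

```bash
python3 -c "
from go import *
go([594.4,121,330],[180,0,-92])"
```

```text
pos [575.6  53.7 321.3] rot [178.82   1.17 -92.  ] t 2.5 F [-0.5 -0.4 -0.7] gap 39.5 
 tool offset [-68.  -16.3  -7.7] J [-1.  4. 80.  1. 97. 92.]
 rotvec [1.18 1.17 0.02]
```

Request:
jog_arm:
  offset:
    - [-34,-8,-4]
    - [-34,-8,-4]
    - [0,0,0]
    - [0,0,0]
  delta_rot:
    - [0.6,0.6,0]
    - [0.6,0.6,0]
    - [0,0,0]
    - [0,0,0]
  jaw: [47,47,47,47]

```text
time: 2.9
tool_pos: [593.1, 118.8, 327.6]
tcp_rot: [179.8, -0.2, -92.1]
ft_force: [0.3, 0.4, -0.7]
finger_gap: 40.7
```

```bash
python3 -c "
from go import *
snap('wrist','w1'); print(cams.camera_model('wrist'))
snap('scene','s1')
go([594.4,121,176],[180,0,-92])"
```

```text
{'K': array([[309.70691629,   0.        , 319.84559778],
       [  0.        , 309.70691629, 201.40479429],
       [  0.        ,   0.        ,   1.        ]]), 'camera_from_world': array([[-3.88650052e-02, -9.99242688e-01,  1.88754864e-03,
         1.41719674e+02],
       [-9.45143197e-01,  3.73738296e-02,  3.24511223e-01,
         4.81630366e+02],
       [-3.24336011e-01,  1.08281266e-02, -9.45879963e-01,
         6.63362403e+02],
       [ 0.00000000e+00,  0.00000000e+00,  0.00000000e+00,
         1.00000000e+00]])}
pos [593.1 118.4 327.7] rot [ 1.7983e+02 -1.5000e-01 -9.2200e+01] t 3.0 F [-0.2  0.5  0.4] gap 40.2 
 tool offset [ -3.   -1.6 151.7] J [ 7.  7. 75. -0. 97. 99.]
 rotvec [ 0.17 -0.15 -0.2 ]
```

View pics/w1.png

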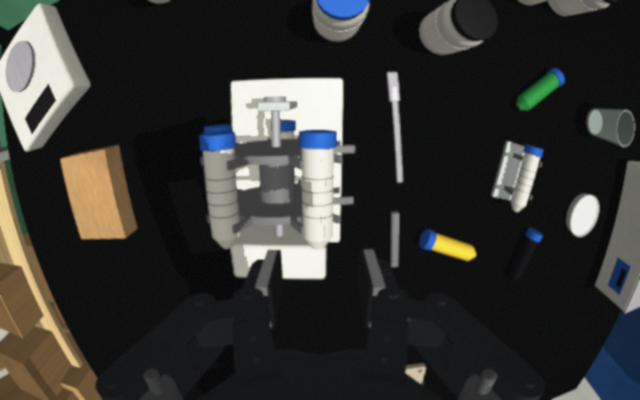

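View pics/s1.png

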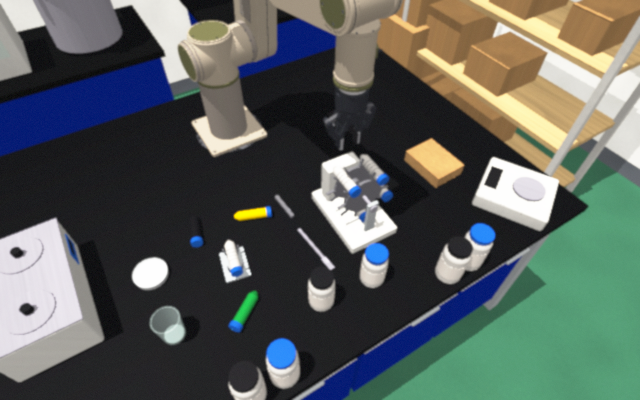

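The wrist view shows the right-hand tube at column 318, midway between the fingers at columns 268 and 372, so it is lined up. Lowering to cage the tube.

Request:
jog_arm:
  offset:
    - [-2,-1,38]
    - [0,0,36]
    - [0,0,36]
    - [0,0,0]
    - [0,0,0]
  delta_rot:
    - [0,0,0]
    - [0,0,0]
    - [0,0,0]
    - [0,0,0]
    - [0,0,0]
  jaw: [47,47,47,47,47]

```text
time: 3.5
tool_pos: [594.5, 113.0, 217.9]
tcp_rot: [-179.9, -0.2, -92.6]
ft_force: [0.4, -0.1, 0.7]
finger_gap: 40.2
```

```bash
python3 -c "
from go import *
snap('wrist','w2')
go([594.4,121,176],[180,0,-92])"
```

```text
pos [594.3 112.9 217.6] rot [-1.7994e+02 -1.7000e-01 -9.2640e+01] t 3.55 F [-0.3 -0.3 -1. ] gap 40.1 
 tool offset [-8.2  0.3 41.5] J [ 6.  9. 85. -0. 86. 99.]
 rotvec [-0.06 -0.17 -0.64]
```

View pics/w2.png

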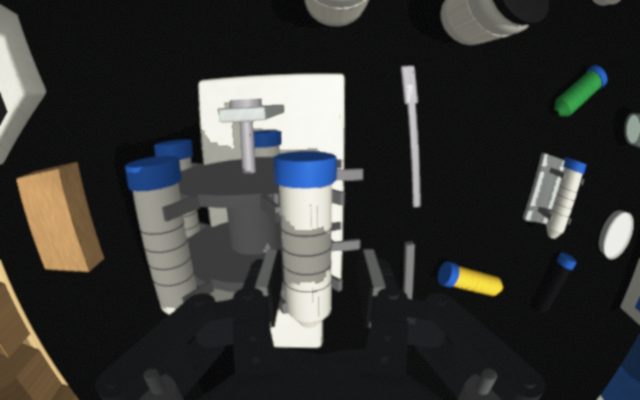

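Request:
jog_arm:
  offset:
    - [-8,0,0]
    - [0,0,0]
    - [0,0,14]
    - [0,0,14]
    - [0,0,14]
    - [0,0,0]
  delta_rot:
    - [0,0,-0.6]
    - [0,0,0]
    - [0,0,0]
    - [0,0,0]
    - [0,0,0]
    - [0,0,0]
  jaw: [47,47,47,47,47,47]

```text
time: 4.15
tool_pos: [598.4, 121.7, 179.2]
tcp_rot: [-179.4, -0.1, -92.0]
ft_force: [-0.8, 0.1, -0.4]
finger_gap: 40.5
```

```bash
python3 -c "
from go import *
snap('wrist','w3')
go([594.4,121,176],[180,0,-92])"
```

```text
pos [598.8 121.7 180.3] rot [-1.793e+02 -6.000e-02 -9.199e+01] t 4.2 F [-0.2 -0.5 -0.3] gap 40.1 
 tool offset [0.9 4.4 4.3] J [ 7. 10. 88. -0. 81. 99.]
 rotvec [-0.7  -0.06  0.01]
```

View pics/w3.png

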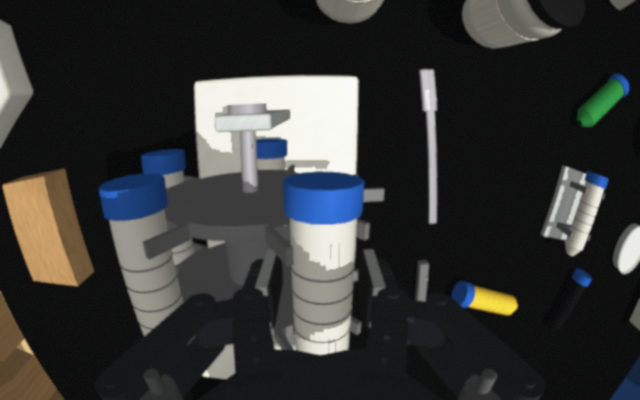

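Request:
jog_arm:
  offset:
    - [-9,4,-2]
    - [-9,0,-4]
    - [-9,0,-3]
    - [-9,0,-2]
    - [-9,0,-1]
    - [-9,0,0]
    - [0,0,0]
  delta_rot:
    - [-0.5,0,0]
    - [0,0,0]
    - [0,0,0]
    - [0,0,0]
    - [0,0,0]
    - [0,0,0]
    - [0,0,0]
  jaw: [47,47,47,47,47,47,47]

```text
time: 4.9
tool_pos: [598.1, 177.3, 196.3]
tcp_rot: [-179.6, -0.3, -92.1]
ft_force: [-0.1, -0.6, 0.2]
finger_gap: 39.9
```

```bash
python3 -c "
from go import *
go([595.5,166,188],[180,0,-92])"
```

```text
pos [598.1 177.3 196.3] rot [-179.61   -0.28  -92.14] t 4.9 F [-0.1 -0.6  0.2] gap 39.9 
 tool offset [11.4  2.2  8.4] J [ 12.  12.  84.  -0.  84. 104.]
 rotvec [-0.39 -0.28 -0.14]
```

```bash
python3 -c "
from m import *
snap('wrist','w4')
snap('scene','s4'); wheel('s4')"
```

```text
wheel mod72 [67.90782106] (np.float64(2.6007232717535302), np.float64(70.0)) 437 per cluster [ 39  87   3 134 174]
```

View pics/w4.png

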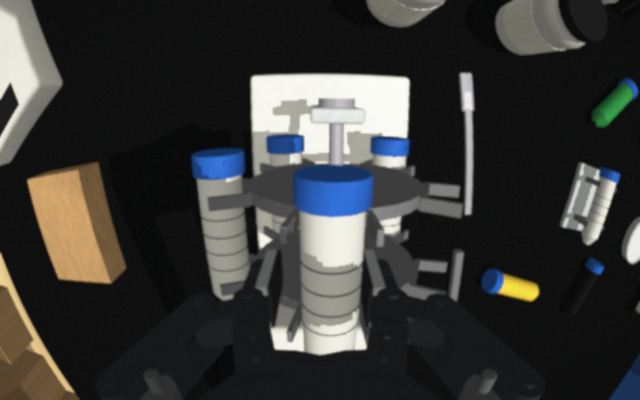

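Request:
jog_arm:
  offset:
    - [-9,1,3]
    - [-9,1,4]
    - [-9,0,4]
    - [-9,0,5]
    - [-7,0,5]
    - [0,0,0]
  delta_rot:
    - [-0.4,0,0]
    - [0,0,0]
    - [0,0,0]
    - [0,0,0]
    - [0,0,0]
    - [0,0,0]
  jaw: [47,47,47,47,47,47]

```text
time: 5.6
tool_pos: [597.0, 221.9, 171.5]
tcp_rot: [179.8, -0.4, -92.2]
ft_force: [-0.5, 0.4, -0.7]
finger_gap: 40.4
```

```bash
python3 -c "
from m import *
from go import *
snap('wrist','w5')
go([595.5,221,172],[180,0,-92])
snap('scene','s5'); wheel('s5')"
```

```text
pos [597.1 221.5 171.8] rot [179.82  -0.39 -92.22] t 5.65 F [ 0.6  0.3 -0.3] gap 40.3 
 tool offset [ 0.6  1.5 -0.2] J [ 16.  15.  83.  -0.  82. 108.]
 rotvec [ 0.18 -0.39 -0.22]
wheel mod72 [32.50938534] (np.float64(2.534320024714832), np.float64(33.75)) 383 per cluster [ 24 169  25  28 137]
```

View pics/w5.png

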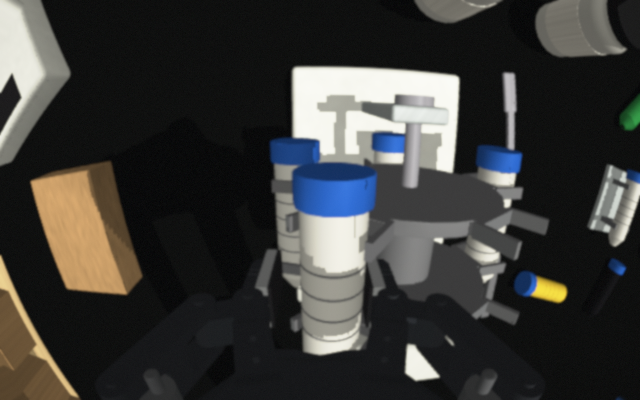

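Request:
jog_arm:
  offset:
    - [-5,0,5]
    - [-4.5,0,6]
    - [-4.5,0,7]
    - [-4.5,0,7]
    - [0,0,0]
  delta_rot:
    - [0,5,0]
    - [0,5,0]
    - [0,5,0]
    - [0,5,0]
    - [0,0,0]
  jaw: [47,47,47,47,47]

```text
time: 6.2
tool_pos: [599.1, 231.6, 146.7]
tcp_rot: [-180.0, -21.2, -92.6]
ft_force: [-0.1, -0.1, -1.0]
finger_gap: 40.7
```

```bash
python3 -c "
from m import *
from go import *
snap('wrist','w6')
go([595.5,237.4,136.4])
snap('scene','s6'); wheel('s6')
p=load('s6')[0]; cv2.imwrite('pics/s6c.png',cv2.resize(p[110:255,280:430],None,fx=4,fy=4,interpolation=cv2.INTER_CUBIC)[:,:,::-1])"
```

```text
pos [599.9 231.2 147.9] rot [-179.88  -21.06  -92.64] t 6.25 F [0.3 0.2 0.6] gap 40.3 
 tool offset [-9.7  4.7  8.6] J [ 27.  27.  73. -18.  90. 121.]
wheel mod72 [9.15185965] (np.float64(2.700081150914734), np.float64(10.25)) 399 per cluster [ 33 230  24   7 105]
```

View pics/w6.png

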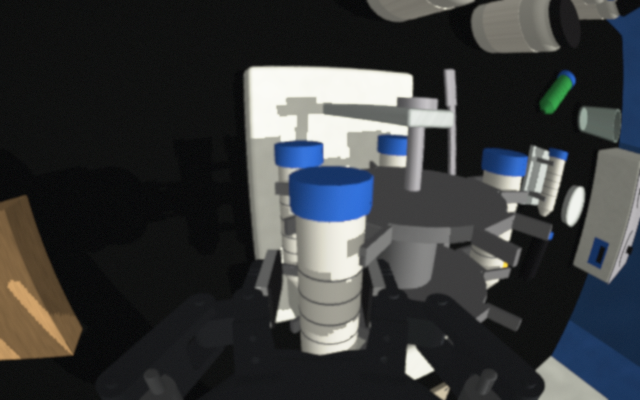

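View pics/s6c.png

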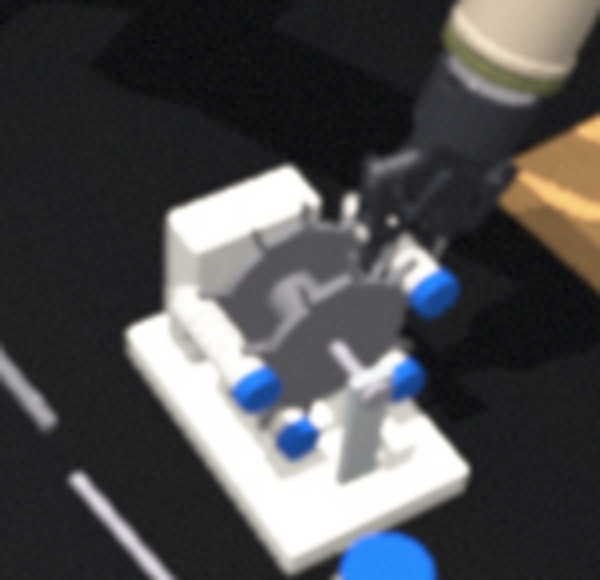

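```bash
cat >> m.py <<'E'
O[:]=[596,166,0]; c=np.deg2rad(-2.0); R=np.array([[np.cos(c),-np.sin(c),0],[np.sin(c),np.cos(c),0],[0,0,1]])
def caps(f):
    p,d,K,T=load(f); L=(cloud(d,K,T)-O)@R
    hsv=cv2.cvtColor(p,cv2.COLOR_RGB2HSV)
    m=(hsv[...,0]>100)&(hsv[...,0]<125)&(hsv[...,1]>120)&(d>0)&(abs(L[...,1])<110)&(L[...,2]>32)&(L[...,2]<260)&(abs(L[...,0]-50)<22)
    n,l,s,cc=cv2.connectedComponentsWithStats(m.astype(np.uint8))
    for i in range(1,n):
        if s[i,4]<12: continue
        q=L[l==i]
        from scipy.optimize import least_squares
        # all cap points lie on a 17 mm radius cylinder or on its end face: fit silhouette via minEnclosingCircle in y,z
        # front face
        fr=q[q[:,0]>np.percentile(q[:,0],50)]
        (cy,cz),rad=cv2.minEnclosingCircle(q[:,1:].astype(np.float32))
        print(f,cc[i].round(0),s[i,4],'encl',round(cy),round(cz-135),round(rad,1),'r',round(np.hypot(cy,cz-135),1),'th',round(np.rad2deg(np.arctan2(-cy,cz-135)),1),'| med',fr.mean(0).round(0),'th',round(np.rad2deg(np.arctan2(-fr[:,1].mean(),fr[:,2].mean()-135)),1))
E
python3 -c "
from m import *
for f in ('s0','s4','s5','s6'): caps(f); wheel(f)"
```

```text
s0 [383. 179.] 100 encl 47 64 19.0 r 79.0 th -36.2 | med [ 56.  45. 202.] th -34.3
s0 [355. 192.] 107 encl -46 65 17.2 r 79.4 th 35.1 | med [ 55. -46. 200.] th 35.0
s0 [387. 196.] 94 encl 74 -22 18.8 r 77.5 th -106.3 | med [ 56.  75. 113.] th -106.4
s0 [362. 216.] 31 encl -4 -69 10.6 r 68.7 th 176.3 | med [54. -8. 67.] th 172.9
wheel mod72 [35.77509323] (np.float64(1.5330764534802128), np.float64(35.25)) 601 per cluster [273  49  21  22 236]
s4 [371. 181.] 102 encl 8 66 29.9 r 66.4 th -6.8 | med [ 56.   5. 216.] th -3.3
s4 [389. 186.] 103 encl 74 19 20.0 r 76.8 th -75.4 | med [ 56.  77. 156.] th -74.9
s4 [379. 208.] 18 encl 46 -58 11.6 r 74.0 th -141.3 | med [56. 47. 77.] th -140.9
s4 [350. 219.] 66 encl -51 -52 14.0 r 73.4 th 135.5 | med [ 55. -52.  83.] th 135.3
wheel mod72 [68.08770771] (np.float64(2.1689304293295084), np.float64(68.75)) 438 per cluster [ 44  97   2 121 174]
s5 [384. 180.] 104 encl 51 62 17.2 r 80.2 th -39.6 | med [ 56.  51. 197.] th -39.9
s5 [386. 197.] 89 encl 68 -29 20.9 r 74.2 th -113.3 | med [ 56.  73. 109.] th -109.8
s5 [343. 214.] 73 encl -75 -11 15.4 r 76.3 th 98.5 | med [ 55. -76. 123.] th 99.2
s5 [362. 217.] 50 encl -7 -70 13.8 r 70.6 th 174.2 | med [ 55. -11.  65.] th 170.8
wheel mod72 [32.1995218] (np.float64(1.9776742181979303), np.float64(32.75)) 388 per cluster [ 25 181  26  24 132]
s6 [388. 183.] 102 encl 68 36 19.9 r 76.7 th -62.1 | med [ 56.  70. 172.] th -61.9
s6 [382. 205.] 60 encl 57 -52 15.6 r 76.7 th -132.3 | med [57. 57. 84.] th -131.6
s6 [344. 207.] 95 encl -75 17 16.7 r 77.3 th 77.7 | med [ 55. -75. 151.] th 78.3
s6 [354. 219.] 61 encl -38 -62 13.5 r 72.2 th 148.6 | med [ 55. -36.  73.] th 149.8
wheel mod72 [8.78799839] (np.float64(2.016321544230255), np.float64(8.75)) 397 per cluster [ 35 238  26   6  92]
```

Request:
jog_arm:
  offset:
    - [-4,2,4.5]
    - [-4,2,4]
    - [0,0,0]
    - [0,0,0]
  delta_rot:
    - [0,0,-0.5]
    - [0,0,0]
    - [0,0,0]
    - [0,0,0]
  jaw: [47,47,47,47]

```text
time: 6.7
tool_pos: [598.8, 233.4, 141.3]
tcp_rot: [-179.7, -20.5, -92.5]
ft_force: [-0.0, 0.2, 1.1]
finger_gap: 40.0
```

```bash
python3 -c "
from m import *
from go import *
go([595.5,237.4,136.4])
snap('scene','s7'); wheel('s7');caps('s7');snap('top','t7'); wheel('t7')"
```

```text
pos [598.8 233.4 141.3] rot [-179.67  -20.51  -92.51] t 6.7 F [-0.   0.2  1.1] gap 40.0 
 tool offset [-5.3  3.5  3.3] J [ 27.  27.  74. -18.  89. 121.]
wheel mod72 [5.10988216] (np.float64(2.134243506287226), np.float64(5.25)) 416 per cluster [ 39 249  36   6  86]
s7 [389. 184.] 98 encl 71 33 18.5 r 78.3 th -65.3 | med [ 56.  72. 167.] th -65.7
s7 [345. 206.] 99 encl -67 18 24.8 r 69.4 th 75.1 | med [ 55. -74. 156.] th 73.9
s7 [381. 206.] 48 encl 55 -53 16.5 r 76.5 th -134.2 | med [56. 52. 83.] th -135.0
s7 [353. 219.] 62 encl -41 -60 14.8 r 73.1 th 145.7 | med [ 55. -41.  74.] th 145.9
wheel mod72 [5.14818754] (np.float64(2.1753939032944363), np.float64(4.75)) 368 per cluster [ 15 192  35  19 107]
```

Request:
jog_arm:
  offset:
    - [-4,2,4]
    - [-3,1,3]
    - [0,0,0]
    - [0,0,0]
  delta_rot:
    - [0,0,-0.5]
    - [0,0,0]
    - [0,0,0]
    - [0,0,0]
  jaw: [47,47,47,47]

```text
time: 7.2
tool_pos: [596.7, 237.3, 132.6]
tcp_rot: [-179.8, -20.6, -92.0]
ft_force: [1.0, -1.1, 2.2]
finger_gap: 40.2
```

```bash
python3 -c "
from m import *
from go import *
go([595.5,237.4,136.4])
snap('scene','s8'); wheel('s8');caps('s8');snap('top','t8'); wheel('t8')"
```

```text
pos [596.7 237.3 132.6] rot [-179.75  -20.57  -91.99] t 7.2 F [ 1.  -1.1  2.2] gap 40.2 
 tool offset [ 1.3  1.2 -3.6] J [ 27.  28.  74. -18.  89. 121.]
wheel mod72 [71.24537572] (np.float64(2.031672871560679), np.float64(71.25)) 468 per cluster [263  84   1  82  38]
s8 [389. 185.] 98 encl 74 25 18.3 r 78.5 th -71.6 | med [ 56.  75. 160.] th -71.4
s8 [345. 204.] 99 encl -66 25 22.7 r 70.6 th 69.4 | med [ 55. -72. 163.] th 68.6
s8 [380. 207.] 29 encl 49 -58 13.3 r 75.7 th -139.7 | med [56. 49. 80.] th -138.2
s8 [351. 219.] 64 encl -48 -56 14.6 r 73.1 th 139.4 | med [ 55. -47.  79.] th 139.7
wheel mod72 [71.16045308] (np.float64(2.29433499915125), np.float64(71.0)) 349 per cluster [202  18  18  96  15]
```

Request:
jog_arm:
  offset:
    - [4,0,0]
    - [0,0,0]
    - [0,0,-15]
    - [0,0,-20]
    - [0,0,-30]
    - [0,0,-40]
    - [0,0,-40]
    - [0,0,0]
    - [0,0,0]
  delta_rot:
    - [0,0,0]
    - [0,0,0]
    - [0,0,0]
    - [0,0,0]
    - [0,0,0]
    - [0,-6,0]
    - [0,-7,0]
    - [0,-7,0]
    - [0,0,0]
  jaw: [47,47,47,47,47,47,47,47,47]

```text
time: 8.2
tool_pos: [595.7, 286.8, 280.2]
tcp_rot: [-179.9, 0.2, -91.5]
ft_force: [-0.3, 0.0, -1.5]
finger_gap: 40.1
```

```bash
python3 -c "
from m import *
from go import *
go([596,166,340],[180,0,-92])
snap('wrist','w9')
snap('scene','s9'); wheel('s9');caps('s9');snap('top','t9'); wheel('t9')"
```

```text
pos [595.7 286.8 280.2] rot [-179.89    0.2   -91.53] t 8.2 F [-0.3  0.  -1.5] gap 40.1 
 tool offset [120.5  -3.7 -60.2] J [ 21.  16.  71.   0.  93. 113.]
 rotvec [-0.11  0.2   0.47]
wheel mod72 [71.27007722] (np.float64(1.7889090442366413), np.float64(71.75)) 540 per cluster [264  84   1 157  34]
s9 [389. 185.] 98 encl 76 24 19.4 r 80.2 th -72.4 | med [ 56.  74. 160.] th -71.3
s9 [346. 204.] 100 encl -66 24 24.6 r 70.0 th 69.9 | med [ 55. -72. 163.] th 68.7
s9 [380. 207.] 27 encl 50 -58 12.9 r 76.4 th -139.2 | med [56. 50. 79.] th -137.9
s9 [351. 219.] 65 encl -46 -56 15.3 r 72.9 th 140.5 | med [ 55. -49.  78.] th 139.2
wheel mod72 [70.95480957] (np.float64(2.2750265225576527), np.float64(71.5)) 369 per cluster [200  13  34 106  16]
```

View pics/w9.png

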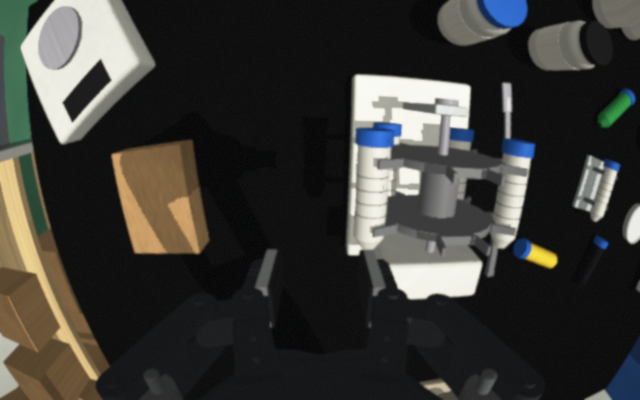

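Request:
jog_arm:
  offset:
    - [0,0,-35]
    - [30,-1,-25]
    - [40,-1,0]
    - [40,-1,0]
    - [12,0,0]
    - [0,0,0]
    - [0,0,0]
  delta_rot:
    - [0,0,0.4]
    - [0,0,0]
    - [0,0,0]
    - [0,0,0]
    - [0,0,0]
    - [0,0,0]
    - [0,0,0]
  jaw: [60,60,60,60,60,60,60]

```text
time: 9.05
tool_pos: [589.7, 169.5, 329.9]
tcp_rot: [178.7, -1.2, -91.1]
ft_force: [-0.0, 0.3, 1.1]
finger_gap: 51.0
```

```bash
python3 -c "
from m import *
from go import *
go([596,166,340],[180,0,-92])
snap('wrist','w10'); p=load('w10')[0]
cv2.imwrite('pics/w10c.png',cv2.resize(p[60:300,210:430],None,fx=2.5,fy=2.5,interpolation=cv2.INTER_CUBIC)[:,:,::-1])
p=load('t9')[0]
cv2.imwrite('pics/t9c.png',cv2.resize(p[160:250,250:320],None,fx=6,fy=6,interpolation=cv2.INTER_CUBIC)[:,:,::-1])
"
```

```text
pos [589.7 169.5 329.9] rot [178.75  -1.22 -91.15] t 9.05 F [-0.   0.3  1.1] gap 51.0 
 tool offset [  3.6  -6.2 -10.2] J [ 12.  10.  72.  -1.  99. 103.]
 rotvec [ 1.24 -1.23  0.84]
```

View pics/w10c.png

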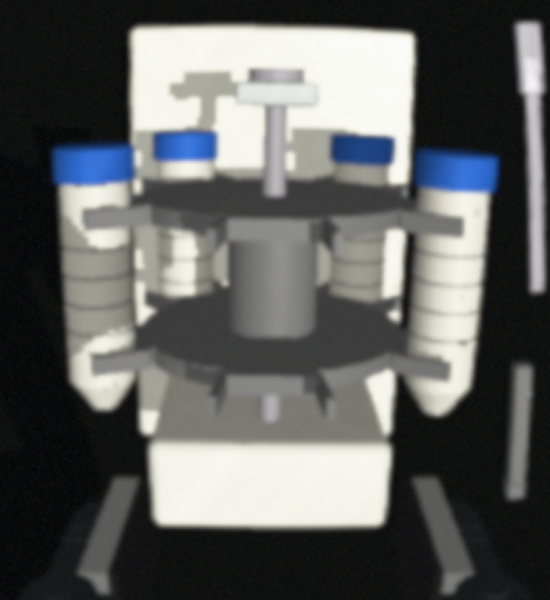

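View pics/t9c.png

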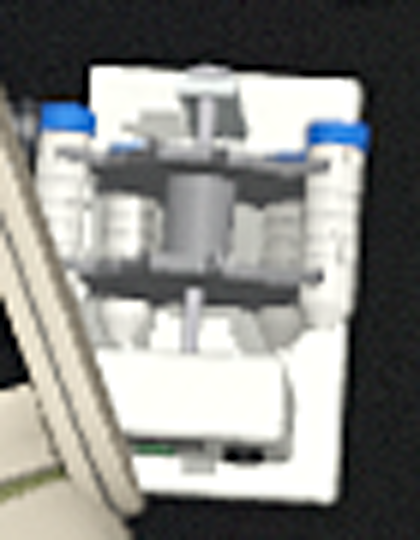

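```bash
cat >> m.py <<'E'
def wcloud(f):
    p,d,K,T=load(f); v,u=np.mgrid[:400,:640]; x=u-K[0,2];y=v-K[1,2]; rr=np.hypot(x,y)+1e-9; t=rr/K[0,0]
    c=np.stack([d*np.tan(t)*x/rr,d*np.tan(t)*y/rr,d],-1); Ti=np.linalg.inv(T); return p,d,c@Ti[:3,:3].T+Ti[:3,3]
def wwheel(f):
    from scipy.optimize import least_squares
    p,d,W=wcloud(f); L=(W-O)@R; n=(d>0)&(p.min(2)>100)&(d>100)
    print('base',end=' ');rect(W,n&(abs(W[...,2]-30)<4)&(np.hypot(W[...,0]-590,W[...,1]-164)<170),f); rect(W,n&(abs(W[...,2]-165)<4)&(W[...,0]<530)&(np.hypot(W[...,0]-500,W[...,1]-164)<90),f+' tower')
    for sgn in(1,-1):
        m=n&(L[...,1]*sgn>55)&(abs(L[...,0])<42)&(L[...,2]>140)&(abs(L[...,1])<110)
        P=L[m]
        s=least_squares(lambda q:np.hypot(P[:,1]-q[0],P[:,2]-q[1])-14.5,[sgn*73,155],loss='soft_l1',f_scale=1)
        s2=least_squares(lambda q:np.hypot(P[:,1]-q[0],P[:,2]-q[1])-q[2],[sgn*73,155,14.5],loss='soft_l1',f_scale=1)
        y,z=s.x; print('tube',m.sum(),s.x.round(1),s2.x.round(1),'r',np.hypot(y,z-135).round(1),'th',np.rad2deg(np.arctan2(-y,z-135)).round(1), 'resid',np.median(abs(s.fun)).round(2))
    m=(d>0)&(abs(L[...,1])<35)&(L[...,2]>195)&(L[...,2]<235)&(abs(L[...,0])<40); P=L[m]
    for sx in(1,-1):
      for sy in(1,-1):
        q=P[(P[:,0]*sx>0)&(P[:,1]*sy>0)&(P[:,2]>208)]
        if len(q): print('clip',sx,sy,len(q),np.median(q,0).round(1),'y',np.percentile(q[:,1],[5,95]).round(1),'zmax',q[:,2].max().round(1))
E
python3 -c "
from m import *
wwheel('w10'); wwheel('w9')"
```

```text
base w10 6120 [585.  168.3] [160.9 247.3] yaw -2.39
w10 tower 3167 [499.6 171.4] [109.5  44.4] yaw 87.1
tube 2120 [ 75.3 158.9] [ 75.2 159.5  13.9] r 79.0 th -72.4 resid 0.64
tube 2001 [-70.5 186.8] [-71.4 161.8  13.8] r 87.5 th 53.7 resid 2.56
clip 1 1 67 [ 27.6  22.7 217.1] y [20.8 24.7] zmax 221.3
clip 1 -1 68 [ 27.6 -17.6 219. ] y [-19.5 -15.9] zmax 221.1
clip -1 1 50 [-32.   23.1 217.6] y [21.4 24.6] zmax 220.8
clip -1 -1 55 [-31.5 -17.  217.9] y [-18.9 -15.3] zmax 221.2
base w9 6419 [585.  168.7] [160.3 248.8] yaw -2.41
w9 tower 2840 [500.3 170.5] [105.3  45. ] yaw 87.17
tube 3203 [ 81.  185.5] [ 75.3 159.7  15. ] r 95.4 th -58.1 resid 2.79
tube 1754 [-71.3 162.7] [-70.7 164.1  13.2] r 76.5 th 68.8 resid 0.68
clip 1 1 104 [ 27.9  24.3 218.9] y [22.6 25.7] zmax 221.7
clip 1 -1 144 [ 27.4 -16.2 216.8] y [-18.9 -14.7] zmax 223.1
clip -1 1 93 [-31.9  24.5 218.4] y [22.7 25.9] zmax 222.2
clip -1 -1 129 [-31.9 -15.8 216.5] y [-18.7 -14.4] zmax 222.6
```

Request:
jog_arm:
  offset:
    - [40,1,0]
    - [40,1,0]
    - [40,2,0]
    - [40,2,0]
    - [40,2,0]
    - [40,3,0]
    - [40,3,0]
    - [40,3,0]
    - [40,3,0]
    - [25,3,20]
    - [0,0,20]
    - [0,0,0]
    - [0,0,0]
  delta_rot:
    - [1,0,1]
    - [0,0,1]
    - [0,0,1]
    - [0,0,1]
    - [0,0,1]
    - [0,0,1]
    - [0,0,1]
    - [0,0,1]
    - [0,0,1]
    - [0,0,1]
    - [0,0,0]
    - [0,0,0]
    - [0,0,0]
  jaw: [75,75,75,75,75,75,75,75,75,75,75,75,75]

```text
time: 10.4
tool_pos: [534.7, -206.0, 290.2]
tcp_rot: [179.3, -1.3, -100.0]
ft_force: [0.6, -0.2, -0.1]
finger_gap: 64.2
```

```bash
python3 -c "
from m import *
from go import *
go([559,-228,300],[180,0,-101])
snap('wrist','w11')"
```

```text
pos [ 534.7 -206.   290.2] rot [179.26  -1.26 -99.97] t 10.4 F [ 0.6 -0.2 -0.1] gap 64.2 
 tool offset [ 17.7 -27.6  -9.8] J [-25.   3.  84.  -1.  93.  75.]
 rotvec [ 0.73 -1.27  1.02]
```

View pics/w11.png

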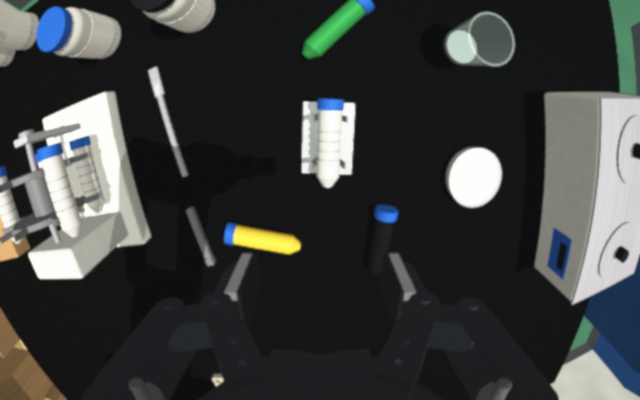

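```bash
cat >> m.py <<'E'
def tubem(f):
    from scipy.optimize import least_squares
    p,d,W=wcloud(f); g=(d>0)&(np.hypot(W[...,0]-560,W[...,1]+228)<75); z=W[...,2]
    rect(W,g&(abs(z-8)<3.5)&(p.min(2)>80),'plate')
    hsv=cv2.cvtColor(p,cv2.COLOR_RGB2HSV); bl=g&(hsv[...,0]>100)&(hsv[...,0]<125)&(hsv[...,1]>120)&(z>25); print('cap',np.median(W[bl],0).round(1),bl.sum())
    m=g&(z>44)&(z<60)&(p.min(2)>110)&~bl; P=W[m]
    def cyl(q):
        a=np.deg2rad(q[2]); n=np.array([-np.sin(a),np.cos(a)]); t=(P[:,:2]-q[:2])@n; return np.hypot(t,P[:,2]-q[3])-14.5
    s=least_squares(lambda q:cyl([559,q[0],q[1],q[2]]),[-228,-11,40],loss='soft_l1',f_scale=1); y0,yaw,zc=s.x
    a=np.deg2rad(yaw); u=np.array([np.cos(a),np.sin(a)]); A=P[:,:2]@u
    # extent along axis incl. cap
    M=g&(z>36)&(z<60)&(abs((W[...,:2]-[559,y0])@[-u[1],u[0]])<12); B=W[M][:,:2]@u; c0=np.array([559,y0])@u
    lo,hi=np.percentile(B,[1,99]); print('axis at x=559: y',y0.round(1),'yaw',yaw.round(2),'z',zc.round(1),'n',m.sum(),'resid',np.median(abs(s.fun)).round(2),'ext',(lo-c0).round(1),(hi-c0).round(1)); 
    Bc=W[bl][:,:2]@u-c0; print('cap ext',np.percentile(Bc,[1,50,99]).round(1))
    clip=g&(z>38)&(z<50)&(abs((W[...,:2]-[559,y0])@[-u[1],u[0]])>16.5); Q=W[clip]; k=Q[:,:2]@u-c0; print('clips along',np.median(k[k>0]).round(1),np.median(k[k<0]).round(1),len(k)); print('u',u)
E
python3 -c "
from m import *
tubem('w11')"
```

```text
plate 1775 [ 558. -226.] [71.  99.1] yaw -11.94
cap [ 605.1 -234.9   55.6] 272
axis at x=559: y -226.3 yaw -11.76 z 40.6 n 1711 resid 0.54 ext -56.9 52.6
cap ext [40.5 47.  53.2]
clips along 28.8 -30.6 106
u [ 0.97901708 -0.20377819]
```

```bash
python3 -c "
from go import *
go([557.5,-226,120],[180,0,-101.8])"
```

```text
pos [ 534.7 -205.7  290.1] rot [179.24  -1.25 -99.95] t 10.45 F [ 0.5 -0.8 -0.3] gap 64.1 
 tool offset [ 12.3 -28.2 170. ] J [-25.   3.  84.  -1.  93.  75.]
 rotvec [ 0.73 -1.26  1.84]
```

Request:
jog_arm:
  offset:
    - [8,-13,0]
    - [8,-13,0]
    - [0,0,40]
    - [0,0,40]
    - [0,0,40]
    - [0,0,0]
    - [0,0,0]
  delta_rot:
    - [0.7,-1.3,1.8]
    - [0,0,0]
    - [0,0,0]
    - [0,0,0]
    - [0,0,0]
    - [0,0,0]
    - [0,0,0]
  jaw: [75,75,75,75,75,75,75]

```text
time: 11.15
tool_pos: [567.4, -221.0, 178.7]
tcp_rot: [-179.2, -0.1, -101.1]
ft_force: [1.0, 0.4, 1.6]
finger_gap: 64.1
```

```bash
python3 -c "
from m import *
from go import *
go([557.5,-226,120],[180,0,-101.8])
snap('wrist','w12'); tubem('w12')"
```

```text
pos [ 567.4 -221.   178.7] rot [-1.7917e+02 -9.0000e-02 -1.0110e+02] t 11.15 F [1.  0.4 1.6] gap 64.1 
 tool offset [ 6.7  9.6 58.6] J [-26.  10.  88.   0.  81.  75.]
 rotvec [-0.83 -0.08  0.7 ]
plate 2706 [ 557.6 -226.3] [69.7 99.7] yaw -11.69
cap [ 605.8 -235.7   54.8] 615
axis at x=559: y -226.6 yaw -11.88 z 40.5 n 2840 resid 0.42 ext -55.5 53.0
cap ext [17.2 47.8 53.1]
clips along 29.3 -30.9 193
u [ 0.97857729 -0.20587981]
```

View pics/w12.png

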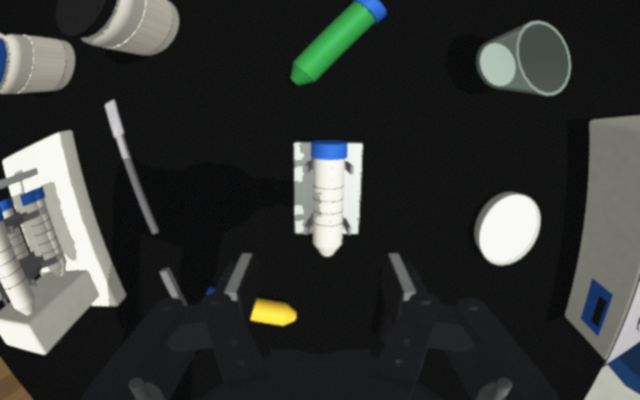

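Request:
jog_arm:
  offset:
    - [6,9,0]
    - [0,0,25]
    - [0,0,25]
    - [0,0,25]
    - [0,0,0]
    - [0,0,0]
  delta_rot:
    - [-0.8,0,0.7]
    - [0,0,0]
    - [0,0,0]
    - [0,0,0]
    - [0,0,0]
    - [0,0,0]
  jaw: [75,75,75,75,75,75]

```text
time: 11.8
tool_pos: [563.9, -230.6, 119.6]
tcp_rot: [-178.9, -0.5, -101.9]
ft_force: [0.6, -0.4, 0.5]
finger_gap: 64.1
```

```bash
python3 -c "
from go import *
go([557.2,-226.2,21],[180,0,-101.8])"
```

```text
pos [ 563.9 -230.6  119.6] rot [-178.9    -0.47 -101.94] t 11.8 F [ 0.6 -0.4  0.5] gap 64.1 
 tool offset [-3.7  9.3 98.4] J [-27.  12.  92.  -0.  75.  75.]
 rotvec [-1.1  -0.47 -0.13]
```

Request:
jog_arm:
  offset:
    - [-3,8,15]
    - [0,0,20]
    - [0,0,20]
    - [0,0,0]
    - [0,0,0]
  delta_rot:
    - [-1,-0.4,0]
    - [-0.3,0,0]
    - [-0.3,0,0]
    - [0,0,0]
    - [0,0,0]
  jaw: [75,75,75,75,75]

```text
time: 12.3
tool_pos: [558.5, -227.3, 64.8]
tcp_rot: [179.7, -0.1, -102.0]
ft_force: [0.5, 0.4, 0.3]
finger_gap: 64.2
```

```bash
python3 -c "
from go import *
go([557.2,-226.2,21],[180,0,-101.8])
snap('wrist','w13')"
```

```text
pos [ 558.5 -227.3   64.8] rot [ 1.7969e+02 -1.4000e-01 -1.0196e+02] t 12.3 F [0.5 0.4 0.3] gap 64.2 
 tool offset [-0.9  1.2 43.8] J [-27.  16.  94.  -0.  71.  75.]
 rotvec [ 0.31 -0.14 -0.16]
```

View pics/w13.png

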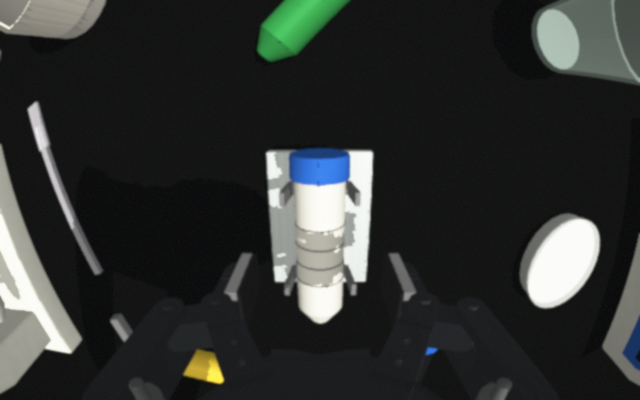

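The tube is at column 320, midway between the fingers at columns 240 and 400. Descending the last 44 mm.

Request:
jog_arm:
  offset:
    - [-1,2,12]
    - [0,1,12]
    - [0,1,10]
    - [0,0,6]
    - [0,0,0]
  delta_rot:
    - [0.2,0,0]
    - [0,0,0]
    - [0,0,0]
    - [0,0,0]
    - [0,0,0]
  jaw: [75,75,75,75,75]

```text
time: 12.85
tool_pos: [554.1, -225.2, 21.4]
tcp_rot: [179.9, -0.1, -102.0]
ft_force: [-1.2, -0.2, -0.8]
finger_gap: 63.7
```

```bash
python3 -c "
from go import *
go([557.2,-226.2,21],[180,0,-101.8])"
```

```text
pos [ 554.1 -225.2   21.4] rot [ 1.7990e+02 -1.3000e-01 -1.0196e+02] t 12.85 F [-1.2 -0.2 -0.8] gap 63.7 
 tool offset [ 0.3 -3.3  0.4] J [-27.  18.  96.  -0.  66.  75.]
 rotvec [ 0.1  -0.13 -0.16]
```

Request:
jog_arm:
  offset:
    - [0,-3,0]
    - [0,0,0]
    - [0,0,0]
    - [0,0,0]
    - [0,0,0]
    - [0,0,0]
    - [0,0,0]
  delta_rot:
    - [0,0,0]
    - [0,0,0]
    - [0,0,0]
    - [0,0,0]
    - [0,0,0]
    - [0,0,0]
    - [0,0,0]
  jaw: [75,60,45,20,20,20,20]
  newtons: 45

```text
time: 13.55
tool_pos: [558.5, -226.5, 23.1]
tcp_rot: [-180.0, -0.2, -102.0]
ft_force: [-0.3, -0.2, -0.7]
finger_gap: 27.4
```

```bash
python3 -c "
from go import *
go([557.2,-226.2,21],[180,0,-101.8])"
```

```text
pos [ 558.5 -226.5   23.1] rot [-1.7996e+02 -1.7000e-01 -1.0196e+02] t 13.55 F [-0.3 -0.2 -0.7] gap 27.4 
 tool offset [-0.1  1.4  2.1] J [-27.  19.  95.  -0.  66.  75.]
 rotvec [-0.04 -0.17 -0.16]
```

Request:
jog_arm:
  offset:
    - [0,0,-5]
    - [0,0,-10]
    - [0,0,-20]
    - [0,0,-20]
    - [0,0,0]
    - [0,0,0]
  delta_rot:
    - [0,0,0]
    - [0,0,0]
    - [0,0,0]
    - [0,0,0]
    - [0,0,0]
    - [0,0,0]
  jaw: [20,20,20,20,20,20]

```text
time: 14.15
tool_pos: [558.3, -226.3, 81.9]
tcp_rot: [-180.0, -0.2, -102.0]
ft_force: [-1.0, 0.7, -1.0]
finger_gap: 27.7
```

```bash
python3 -c "
from m import *
from go import *
go([557.2,-226.2,330],[180,0,-92.3])
snap('wrist','w14');snap('scene','s14')
p=load('s14')[0]; cv2.imwrite('pics/s14c.png',cv2.resize(p[200:320,170:310],None,fx=4,fy=4)[:,:,::-1])"
```

```text
pos [ 558.3 -226.3   81.9] rot [-1.7996e+02 -1.7000e-01 -1.0196e+02] t 14.15 F [-1.   0.7 -1. ] gap 27.7 
 tool offset [   0.9    0.9 -248.1] J [-27.  14.  93.  -0.  72.  75.]
 rotvec [-0.03 -0.18 -9.66]
```

View pics/w14.png

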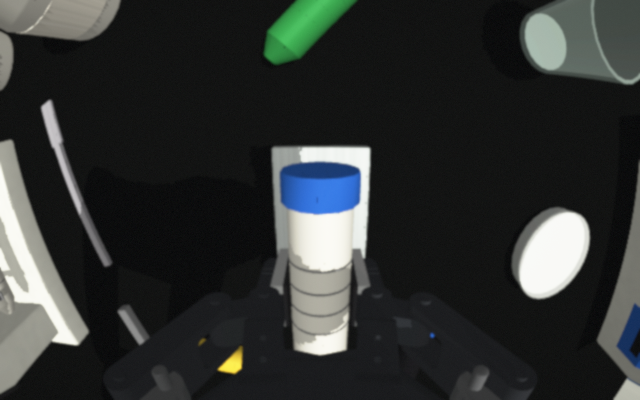

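View pics/s14c.png

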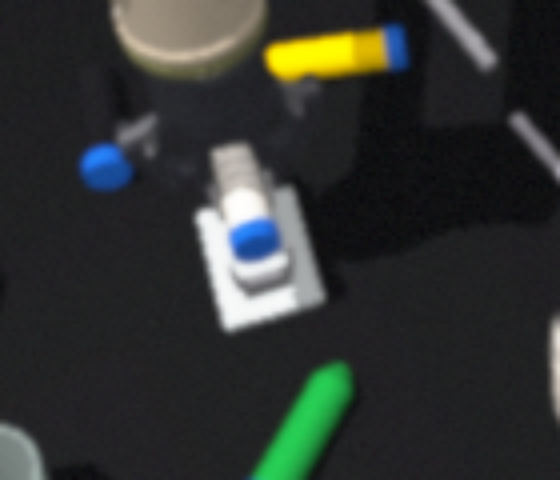

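```bash
cat >> m.py <<'E'
def inhand(f,pos,rot):
    from scipy.optimize import least_squares
    from scipy.spatial.transform import Rotation as Ro
    p,d,W=wcloud(f); Q=Ro.from_euler('xyz',rot,degrees=True).inv().apply((W-pos).reshape(-1,3)).reshape(W.shape)
    hsv=cv2.cvtColor(p,cv2.COLOR_RGB2HSV); bl=(hsv[...,0]>100)&(hsv[...,0]<125)&(hsv[...,1]>120)&(d>0)&(abs(Q[...,0])<25)&(abs(Q[...,1])<70)&(Q[...,2]<10)
    m=(d>0)&(abs(Q[...,0])<12)&(Q[...,1]<-15)&(Q[...,1]>-42)&(p.min(2)>100)&(Q[...,2]<0)&(Q[...,2]>-60)
    P=Q[m]; s=least_squares(lambda q:np.hypot(P[:,0]-q[0]-q[2]*P[:,1],P[:,2]-q[1]-q[3]*P[:,1])-14.5,[0,-18,0,0],loss='soft_l1',f_scale=1)
    print('x,z at y=0',s.x[:2].round(1),'slopes deg',np.rad2deg(s.x[2:]).round(2),m.sum(),'res',np.median(abs(s.fun)).round(2),'cap y',np.percentile(Q[bl][:,1],[1,50,99]).round(1))
E
python3 -c "
from m import *
inhand('w14',[558.3,-226.3,81.9],[-179.96,-.17,-101.96])"
```

```text
x,z at y=0 [ -0.6 -18.3] slopes deg [-0.39  0.64] 3196 res 0.33 cap y [-54.9 -50.5 -41.4]
```

Request:
jog_arm:
  offset:
    - [0,0,-20]
    - [0,0,-35]
    - [0,0,-40]
    - [0,0,-40]
    - [0,0,-40]
    - [0,0,-40]
    - [0,0,-35]
    - [0,0,-10]
    - [0,0,0]
  delta_rot:
    - [0,0,0]
    - [0,0,0]
    - [0,0,-1.6]
    - [0,0,-1.6]
    - [0,0,-1.6]
    - [0,0,-1.6]
    - [0,0,-1.6]
    - [0,0,-1.6]
    - [0,0,0]
  jaw: [20,20,20,20,20,20,20,20,20]

```text
time: 15.15
tool_pos: [554.7, -223.7, 336.1]
tcp_rot: [178.8, 0.4, -92.0]
ft_force: [-0.2, -0.6, -1.2]
finger_gap: 27.7
```

```bash
python3 -c "
from go import *
go([595.6,168.7,310],[180,0,-92.1])"
```

```text
pos [ 554.7 -223.7  336.1] rot [178.79   0.39 -91.97] t 15.15 F [-0.2 -0.6 -1.2] gap 27.7 
 tool offset [-393.4  -28.    28.2] J [-27.   7.  75.  -0.  99.  65.]
 rotvec [1.21 0.39 0.14]
```

Request:
jog_arm:
  offset:
    - [-20,0,0]
    - [-34,0,0]
    - [-38,-1,0]
    - [-38,-2,0]
    - [-38,-3,0]
    - [-38,-3,0]
    - [-38,-4,0]
    - [-38,-4,0]
    - [-38,-4,0]
    - [-34,-3,0]
    - [-20,0,0]
    - [-10,0,0]
    - [0,0,0]
    - [0,0,0]
  delta_rot:
    - [0.6,0,0]
    - [0.6,0,0]
    - [0,0,0]
    - [0,0,0]
    - [0,0,0]
    - [0,0,0]
    - [0,0,0]
    - [0,0,0]
    - [0,0,0]
    - [0,0,0]
    - [0,0,0]
    - [0,0,0]
    - [0,0,0]
    - [0,0,0]
  jaw: [20,20,20,20,20,20,20,20,20,20,20,20,20,20]

```text
time: 16.55
tool_pos: [578.7, 182.5, 298.3]
tcp_rot: [177.1, 0.6, -92.4]
ft_force: [0.5, -0.1, -0.3]
finger_gap: 27.6
```

```bash
python3 -c "
from go import *
go([595.6,168.7,270],[180,0,-92.1])"
```

```text
pos [578.7 182.5 298.3] rot [177.07   0.59 -92.42] t 16.55 F [ 0.5 -0.1 -0.3] gap 27.6 
 tool offset [ 13.4 -18.9  27.2] J [ 12.  10.  76.   1.  97. 104.]
 rotvec [ 2.92  0.59 -0.3 ]
```

Request:
jog_arm:
  offset:
    - [7,-9,0]
    - [7,-9,0]
    - [0,0,0]
    - [0,0,0]
  delta_rot:
    - [1.5,0.6,-0.3]
    - [1.4,0,0]
    - [0,0,0]
    - [0,0,0]
  jaw: [20,20,20,20]

```text
time: 16.95
tool_pos: [598.0, 162.2, 297.1]
tcp_rot: [-179.7, -0.1, -92.4]
ft_force: [0.3, 0.4, -0.0]
finger_gap: 27.7
```

```bash
python3 -c "
from m import *
from go import *
go([595.6,168.7,270],[180,0,-92.1]); s=monitor.sense()
snap('wrist','w15'); inhand('w15',s['tool_pos'],s['tcp_rot']); wwheel('w15')
snap('scene','s15'); caps('s15');wheel('s15')"
```

```text
pos [598.  162.2 297.1] rot [-1.7975e+02 -1.3000e-01 -9.2360e+01] t 16.95 F [ 0.3  0.4 -0. ] gap 27.7 
 tool offset [-6.5  2.8 27.1] J [ 11.   9.  76.  -0.  94. 103.]
 rotvec [-0.25 -0.13 -0.26]
x,z at y=0 [ -0.5 -18.2] slopes deg [-0.08  0.46] 3175 res 0.33 cap y [-54.7 -50.6 -41.2]
base w15 6720 [584.8 167.6] [161.3 247. ] yaw -2.47
w15 tower 0 [0. 0.] [0. 0.] yaw 0.0
tube 2087 [ 75.3 158.9] [ 75.2 159.3  14.2] r 79.0 th -72.4 resid 0.45
tube 2424 [-71.8 161.3] [-71.7 161.8  14. ] r 76.5 th 69.9 resid 0.56
clip -1 1 13 [-29.   24.2 218.6] y [23.4 25.1] zmax 219.6
s15 [389. 185.] 100 encl 74 26 19.0 r 78.3 th -70.5 | med [ 56.  75. 159.] th -72.2
s15 [346. 204.] 100 encl -65 25 24.3 r 69.7 th 68.8 | med [ 55. -72. 162.] th 69.4
s15 [380. 207.] 28 encl 50 -56 12.8 r 74.9 th -138.2 | med [57. 50. 81.] th -137.2
s15 [351. 219.] 66 encl -47 -57 15.1 r 74.1 th 140.5 | med [ 55. -48.  78.] th 140.0
wheel mod72 [71.42074328] (np.float64(1.9725847760485253), np.float64(71.75)) 530 per cluster [259  87   1 158  25]
```

View pics/w15.png

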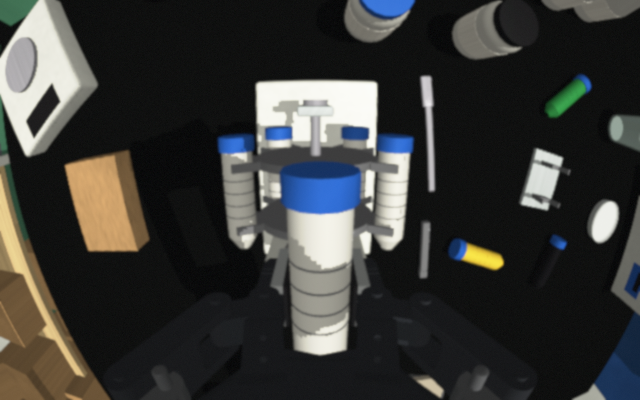

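Request:
jog_arm:
  offset:
    - [-6,3,5]
    - [0,0,15]
    - [0,0,15]
    - [0,0,15]
    - [0,0,0]
    - [0,0,0]
  delta_rot:
    - [-0.2,0,-0.2]
    - [0,0,0]
    - [0,0,0]
    - [0,0,0]
    - [0,0,0]
    - [0,0,0]
  jaw: [20,20,20,20,20,20]

```text
time: 17.65
tool_pos: [593.7, 169.6, 240.6]
tcp_rot: [179.8, -0.2, -92.1]
ft_force: [-0.5, -0.3, -0.6]
finger_gap: 27.7
```

```bash
python3 -c "
from go import *
go([595.6,168.6,230],[180,0,-92.3])"
```

```text
pos [593.7 169.6 240.6] rot [ 1.7983e+02 -1.5000e-01 -9.2070e+01] t 17.65 F [-0.5 -0.3 -0.6] gap 27.7 
 tool offset [ 0.9 -2.  10.6] J [ 11.  10.  81.  -0.  89. 103.]
 rotvec [ 0.17 -0.15  0.23]
```

Request:
jog_arm:
  offset:
    - [1,-2,5]
    - [0,0,6]
    - [0,0,6]
    - [0,0,0]
    - [0,0,0]
  delta_rot:
    - [0.2,0,0.2]
    - [0,0,0]
    - [0,0,0]
    - [0,0,0]
    - [0,0,0]
  jaw: [20,20,20,20,20]

```text
time: 18.15
tool_pos: [596.4, 168.4, 223.1]
tcp_rot: [-179.9, -0.1, -92.3]
ft_force: [-0.2, 0.3, -0.5]
finger_gap: 27.3
```

```bash
python3 -c "
from m import *
from go import *
go([595.6,168.6,194],[180,0,-92.3])
snap('wrist','w16');snap('scene','s16')
p=load('s16')[0]; cv2.imwrite('pics/s16c.png',cv2.resize(p[110:255,280:430],None,fx=4,fy=4,interpolation=cv2.INTER_CUBIC)[:,:,::-1])"
```

```text
pos [596.4 168.4 223.1] rot [-1.7987e+02 -1.3000e-01 -9.2300e+01] t 18.15 F [-0.2  0.3 -0.5] gap 27.3 
 tool offset [-0.3  0.9 29.1] J [ 11.  11.  83.  -0.  87. 103.]
 rotvec [-0.13 -0.13 -0.  ]
```

View pics/w16.png

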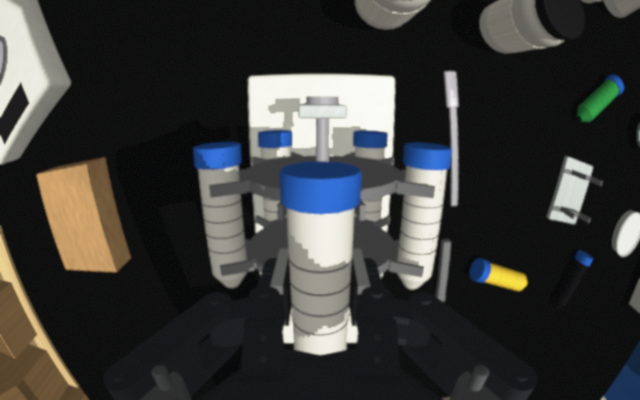

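View pics/s16c.png

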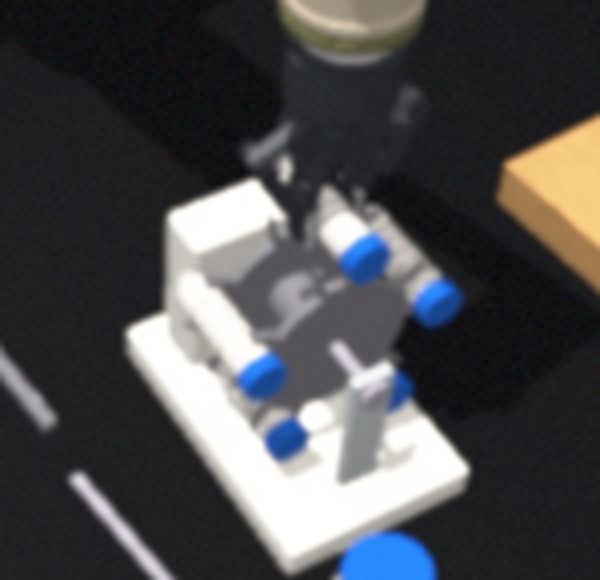

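Request:
jog_arm:
  offset:
    - [0,1,4]
    - [0,0,4]
    - [0,0,4]
    - [0,0,4]
    - [0,0,4]
    - [0,0,0]
  delta_rot:
    - [-0.1,0,0]
    - [0,0,0]
    - [0,0,0]
    - [0,0,0]
    - [0,0,0]
    - [0,0,0]
  jaw: [20,20,20,20,20,20]

```text
time: 18.85
tool_pos: [595.5, 168.5, 201.8]
tcp_rot: [-179.9, -0.1, -92.3]
ft_force: [-0.5, 0.7, -0.1]
finger_gap: 27.9
```

```bash
python3 -c "
from go import *
go([595.6,168.6,194],[180,0,-92.3])"
```

```text
pos [595.5 168.5 201.8] rot [-1.7993e+02 -1.2000e-01 -9.2300e+01] t 18.85 F [-0.5  0.7 -0.1] gap 27.9 
 tool offset [-0.2 -0.1  7.8] J [ 11.  11.  84.  -0.  85. 103.]
 rotvec [-0.07 -0.12  0.  ]
```

Request:
jog_arm:
  offset:
    - [0,0,3]
    - [0,0,2.5]
    - [0,0,1.5]
    - [0,0,0]
    - [0,0,0]
  delta_rot:
    - [0,0,0]
    - [0,0,0]
    - [0,0,0]
    - [0,0,0]
    - [0,0,0]
  jaw: [20,20,20,20,20]

```text
time: 19.35
tool_pos: [595.9, 168.5, 195.1]
tcp_rot: [-179.9, -0.1, -92.3]
ft_force: [0.3, -0.3, -0.9]
finger_gap: 27.3
```

```bash
python3 -c "
from go import *
go([595.6,168.6,194],[180,0,-92.3])"
```

```text
pos [595.9 168.5 195.1] rot [-1.7986e+02 -1.1000e-01 -9.2300e+01] t 19.35 F [ 0.3 -0.3 -0.9] gap 27.3 
 tool offset [-0.1  0.3  1.1] J [ 11.  11.  85.  -0.  84. 103.]
 rotvec [-0.14 -0.11  0.  ]
```

Request:
jog_arm:
  offset:
    - [0,0,1]
    - [0,0,0]
    - [0,0,0]
  delta_rot:
    - [0,0,0]
    - [0,0,0]
    - [0,0,0]
  jaw: [20,20,20]

```text
time: 19.65
tool_pos: [596.3, 168.6, 195.1]
tcp_rot: [-179.8, -0.1, -92.3]
ft_force: [0.1, -0.0, 0.0]
finger_gap: 27.7
```

Request:
jog_arm:
  offset:
    - [0,0,1]
    - [0,0,0]
    - [0,0,0]
  delta_rot:
    - [0,0,0]
    - [0,0,0]
    - [0,0,0]
  jaw: [20,20,20]

```text
time: 19.95
tool_pos: [596.5, 168.6, 195.0]
tcp_rot: [-179.7, -0.1, -92.3]
ft_force: [0.3, -0.1, 0.4]
finger_gap: 27.4
```

Request:
jog_arm:
  offset:
    - [0,1,2]
    - [0,0,1]
    - [0,0,0]
  delta_rot:
    - [-0.2,0,0]
    - [0,0,0]
    - [0,0,0]
  jaw: [20,20,20]

```text
time: 20.25
tool_pos: [596.9, 168.8, 195.0]
tcp_rot: [-179.7, -0.0, -92.3]
ft_force: [-1.3, 0.2, 0.1]
finger_gap: 27.3
```

```bash
python3 -c "
from m import *
from go import *
go([595.6,168.6,194],[180,0,-92.3]); s=monitor.sense()
snap('wrist','w17'); inhand('w17',s['tool_pos'],s['tcp_rot']); wwheel('w17')"
```

```text
pos [596.9 168.8 195. ] rot [-1.797e+02 -4.000e-02 -9.230e+01] t 20.25 F [-1.3  0.2  0.1] gap 27.3 
 tool offset [0.2 1.3 1. ] J [ 11.  11.  85.  -0.  84. 103.]
 rotvec [-0.3  -0.04  0.  ]
x,z at y=0 [ -0.7 -18.1] slopes deg [-0.34  0.38] 3169 res 0.32 cap y [-54.8 -50.4 -41.2]
base w17 10277 [616.4 166.6] [160.7 184.3] yaw -2.38
w17 tower 356 [510.8 172.8] [55.2 22.9] yaw 86.48
tube 3768 [ 75.3 158.6] [ 75.2 158.9  14.2] r 78.9 th -72.6 resid 0.36
tube 4426 [-72. 161.] [-71.8 161.7  14. ] r 76.5 th 70.1 resid 0.46
clip 1 1 4520 [ 17.9  11.3 226.4] y [ 1.2 26.3] zmax 235.0
clip 1 -1 3197 [ 15.5  -8.4 224.7] y [-20.7  -0.8] zmax 235.0
clip -1 1 2183 [-15.8   9.4 226.7] y [ 0.8 18.3] zmax 234.9
clip -1 -1 1280 [-14.   -5.8 225.1] y [-11.1  -0.7] zmax 234.9
```

Request:
jog_arm:
  offset:
    - [0,2,3]
    - [0,0,0]
    - [0,0,0]
  delta_rot:
    - [-0.4,0,0]
    - [0,0,0]
    - [0,0,0]
  jaw: [20,20,20]

```text
time: 20.6
tool_pos: [597.5, 168.8, 195.1]
tcp_rot: [-179.7, 0.0, -92.3]
ft_force: [0.2, -0.2, -0.8]
finger_gap: 27.8
```

```bash
python3 -c "
from go import *
go([595.6,168.6,194],[180,0,-92.3])"
```

```text
pos [597.5 168.8 195.1] rot [-1.7971e+02  1.0000e-02 -9.2320e+01] t 20.6 F [ 0.2 -0.2 -0.8] gap 27.8 
 tool offset [0.3 1.9 1.1] J [ 11.  11.  85.  -0.  84. 103.]
 rotvec [-0.29  0.01 -0.02]
```

Request:
jog_arm:
  offset:
    - [0,4,0]
    - [0,0,0]
    - [0,0,0]
  delta_rot:
    - [0,0,0]
    - [0,0,0]
    - [0,0,0]
  jaw: [20,20,20]

```text
time: 20.9
tool_pos: [593.3, 169.0, 194.9]
tcp_rot: [-179.7, 0.0, -92.3]
ft_force: [1.1, -0.6, 3.1]
finger_gap: 28.2
```

```bash
python3 -c "
from go import *
go([595.6,168.6,194],[180,0,-92.3]); s=monitor.sense(); print(s['joint_pos'].round(3),s['joint_efforts'].round(1),s['qd'].round(2),s['wrist_torque'])"
```

```text
pos [593.3 169.  194.9] rot [-1.797e+02  1.000e-02 -9.232e+01] t 20.9 F [ 1.1 -0.6  3.1] gap 28.2 
 tool offset [ 0.3 -2.3  0.9] J [ 11.  11.  85.  -0.  84. 103.]
 rotvec [-0.3   0.01 -0.02]
[ 1.11700e+01  1.08350e+01  8.53540e+01 -5.60000e-02  8.35200e+01
  1.03496e+02] [  0.4 -57.8 -47.7   0.2   0.3   0. ] [ 0.08 -0.25  0.33  0.01 -0.28  0.14] [-0.03248094 -0.06094134 -0.01448751]
```

Request:
jog_arm:
  offset:
    - [0,-2.5,0]
    - [0,0,0]
    - [0,0,0]
  delta_rot:
    - [0,0,0]
    - [0,0,0]
    - [0,0,0]
  jaw: [20,20,20]

```text
time: 21.2
tool_pos: [595.5, 169.0, 194.8]
tcp_rot: [-179.8, 0.0, -92.3]
ft_force: [-0.8, -0.9, 4.1]
finger_gap: 27.7
```

```bash
python3 -c "
from m import *
from go import *
go([595.6,168.6,194],[180,0,-92.3]); s=monitor.sense()
snap('wrist','w18'); inhand('w18',s['tool_pos'],s['tcp_rot']); wwheel('w18')"
```

```text
pos [595.5 169.  194.8] rot [-1.7975e+02  1.0000e-02 -9.2300e+01] t 21.2 F [-0.8 -0.9  4.1] gap 27.7 
 tool offset [ 0.4 -0.1  0.8] J [ 11.  11.  85.  -0.  84. 103.]
 rotvec [-0.25  0.01 -0.  ]
x,z at y=0 [ -0.7 -18.2] slopes deg [-0.28  0.17] 3164 res 0.34 cap y [-54.7 -50.4 -41.1]
base w18 10216 [615.4 166.6] [160.6 184.9] yaw -2.45
w18 tower 377 [509.5 173.1] [55.6 23.6] yaw 87.93
tube 3829 [ 75.3 158.7] [ 75.2 159.1  14.2] r 78.9 th -72.5 resid 0.36
tube 4491 [-71.9 161.2] [-71.7 161.9  13.9] r 76.5 th 70.0 resid 0.47
clip 1 1 4543 [ 17.7  11.2 226.4] y [ 1.  26.4] zmax 234.7
clip 1 -1 3102 [ 15.3  -8.3 224.3] y [-20.6  -0.8] zmax 234.7
clip -1 1 2272 [-16.1   9.5 226.8] y [ 1.1 18.4] zmax 234.7
clip -1 -1 1356 [-14.1  -5.6 225.1] y [-11.   -0.5] zmax 235.0
```

View pics/w18.png

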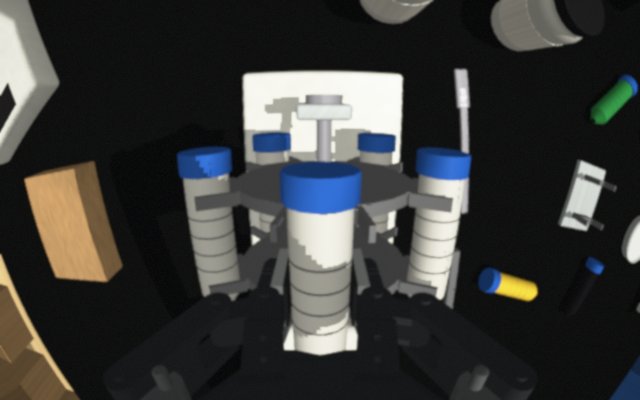

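Request:
jog_arm:
  offset:
    - [0,0,0]
    - [0,0,0]
    - [0,0,0]
    - [0,0,0]
    - [0,0,0]
  delta_rot:
    - [0,0,0]
    - [0,0,0]
    - [0,0,0]
    - [0,0,0]
    - [0,0,0]
  jaw: [36,42,50,55,55]

```text
time: 21.75
tool_pos: [594.7, 168.8, 192.8]
tcp_rot: [-179.9, -0.0, -92.3]
ft_force: [-0.3, -0.1, -0.2]
finger_gap: 46.7
```

```bash
python3 -c "
from m import *
from go import *
go([595.6,168.6,194],[180,0,-92.3]); s=monitor.sense()
snap('wrist','w19'); inhand('w19',s['tool_pos'],s['tcp_rot']); wwheel('w19')"
```

```text
pos [594.7 168.8 192.8] rot [-1.7992e+02 -3.0000e-02 -9.2310e+01] t 21.75 F [-0.3 -0.1 -0.2] gap 46.7 
 tool offset [ 0.2 -0.9 -1.2] J [ 11.  11.  85.  -0.  84. 103.]
 rotvec [-0.08 -0.03 -0.01]
x,z at y=0 [ -0.9 -20.3] slopes deg [-0.34  0.32] 3368 res 0.32 cap y [-55.5 -51.1 -42. ]
base w19 10345 [615.8 166.2] [160.1 185.5] yaw -2.26
w19 tower 876 [509.9 172.7] [81.5 23.8] yaw 88.49
tube 3907 [ 75.3 158.7] [ 75.2 159.1  14.2] r 79.0 th -72.5 resid 0.36
tube 4645 [-71.9 161.2] [-71.7 162.   13.8] r 76.6 th 70.0 resid 0.51
clip 1 1 4491 [ 18.7  10.9 226.5] y [ 1.1 30.4] zmax 235.0
clip 1 -1 3348 [ 14.5  -8.6 224.4] y [-30.6  -0.8] zmax 234.9
clip -1 1 2601 [-15.2  10.8 226.5] y [ 1.1 27. ] zmax 235.0
clip -1 -1 1682 [-14.   -7.4 224.2] y [-20.4  -0.8] zmax 234.9
```

View pics/w19.png

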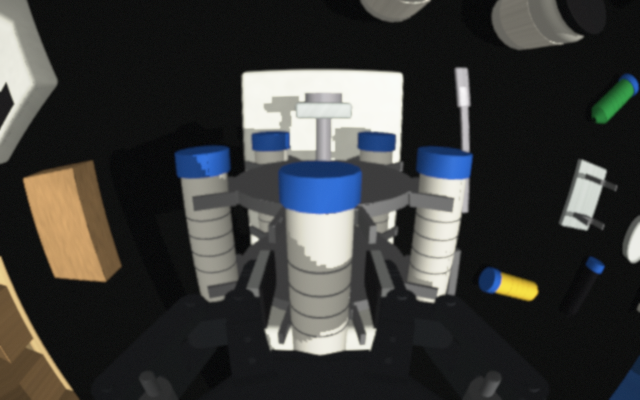

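Request:
jog_arm:
  offset:
    - [0,0,-8]
    - [0,0,-12]
    - [0,0,-20]
    - [0,0,-30]
    - [0,0,-35]
    - [0,0,-30]
    - [0,0,0]
    - [0,0,0]
  delta_rot:
    - [0,0,0]
    - [0,0,0]
    - [0,0,0]
    - [0,0,0]
    - [0,0,0]
    - [0,0,0]
    - [0,0,0]
    - [0,0,0]
  jaw: [55,55,55,55,55,55,55,55]

```text
time: 22.6
tool_pos: [594.3, 168.8, 339.9]
tcp_rot: [-179.7, 0.0, -92.3]
ft_force: [-0.1, 0.3, -0.5]
finger_gap: 47.0
```

```bash
cat >> m.py <<'E'
def toptube(f):
    from scipy.optimize import least_squares
    p,d,W=wcloud(f) if f[0]=='w' else (load(f)[0],load(f)[1],cloud(*load(f)[1:])); L=(W-O)@R
    hsv=cv2.cvtColor(p,cv2.COLOR_RGB2HSV); bl=(hsv[...,0]>100)&(hsv[...,0]<125)&(hsv[...,1]>120)&(abs(L[...,1])<30)&(L[...,2]>195)&(abs(L[...,0])<75)&(d>0)
    m=(p.min(2)>100)&(abs(L[...,0])<40)&(abs(L[...,1]-2)<11)&(L[...,2]>215)&(L[...,2]<235)&(d>0); P=L[m]
    s=least_squares(lambda q:np.hypot(P[:,1]-q[0]-q[2]*P[:,0],P[:,2]-q[1]-q[3]*P[:,0])-14.5,[2,212,0,0],loss='soft_l1',f_scale=1)
    print(f,'top tube y,z',s.x[:2].round(1),'yaw,pitch',np.rad2deg(s.x[2:]).round(2),m.sum(),'cap x',np.percentile(L[bl][:,0],[2,50,98]).round(1) if bl.any() else None)
E
python3 -c "
from m import *
from go import *
go([595.6,168.6,320],[180,0,-92.3])
snap('wrist','w20'); wwheel('w20'); toptube('w20')
snap('scene','s20'); caps('s20');wheel('s20');toptube('s20')
p=load('s20')[0]; cv2.imwrite('pics/s20c.png',cv2.resize(p[110:255,280:430],None,fx=4,fy=4,interpolation=cv2.INTER_CUBIC)[:,:,::-1])"
```

```text
pos [594.3 168.8 339.9] rot [-1.7969e+02  3.0000e-02 -9.2310e+01] t 22.6 F [-0.1  0.3 -0.5] gap 47.0 
 tool offset [ 0.2 -1.2 20. ] J [ 11.   9.  72.  -0.  98. 103.]
 rotvec [-0.31  0.03 -0.01]
base w20 5542 [584.7 167.9] [160.3 246.6] yaw -2.6
w20 tower 2781 [500.7 171.3] [110.7  44.3] yaw 88.17
tube 1960 [ 75.2 159.6] [ 75.1 160.3  13.9] r 79.2 th -71.9 resid 0.64
tube 1886 [-71.6 161.7] [-71.5 162.3  14. ] r 76.4 th 69.5 resid 0.57
clip 1 1 977 [ 22.7   9.4 226.9] y [ 1.5 21.7] zmax 230.4
clip 1 -1 614 [ 22.9  -5.3 225. ] y [-17.5  -0.1] zmax 229.0
clip -1 1 877 [-21.2   9.1 227.1] y [ 0.9 22.2] zmax 230.2
clip -1 -1 505 [-21.3  -5.5 224.4] y [-17.7  -0.9] zmax 229.1
w20 top tube y,z [  3.7 213.8] yaw,pitch [-0.5   0.08] 2170 cap x [41.2 47.9 54.1]
s20 [370. 181.] 109 encl 1 73 22.9 r 72.7 th -0.4 | med [ 55.   3. 214.] th -2.2
s20 [389. 185.] 97 encl 76 25 18.8 r 79.7 th -71.9 | med [ 56.  76. 160.] th -71.9
s20 [346. 204.] 100 encl -65 24 24.9 r 69.6 th 69.9 | med [ 55. -73. 163.] th 68.8
s20 [380. 207.] 30 encl 51 -60 12.6 r 78.6 th -139.8 | med [56. 51. 78.] th -138.2
s20 [351. 219.] 65 encl -48 -57 14.2 r 74.0 th 140.0 | med [ 55. -48.  79.] th 139.9
wheel mod72 [70.59492433] (np.float64(1.926650315441071), np.float64(71.25)) 780 per cluster [252  84   1 163 280]
s20 top tube y,z [  5.1 212.9] yaw,pitch [-1.14 -0.05] 188 cap x [41.5 53.7 56.6]
```

View pics/w20.png

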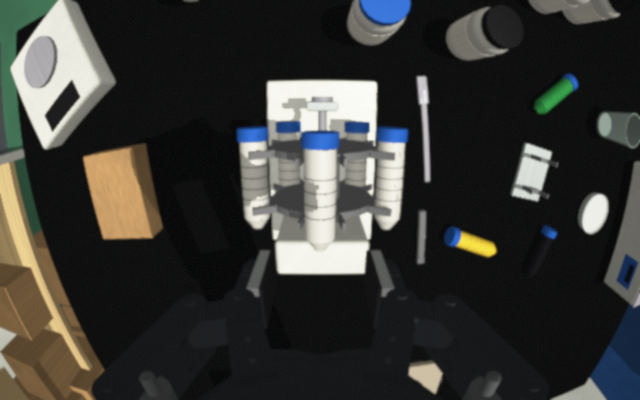

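View pics/s20c.png

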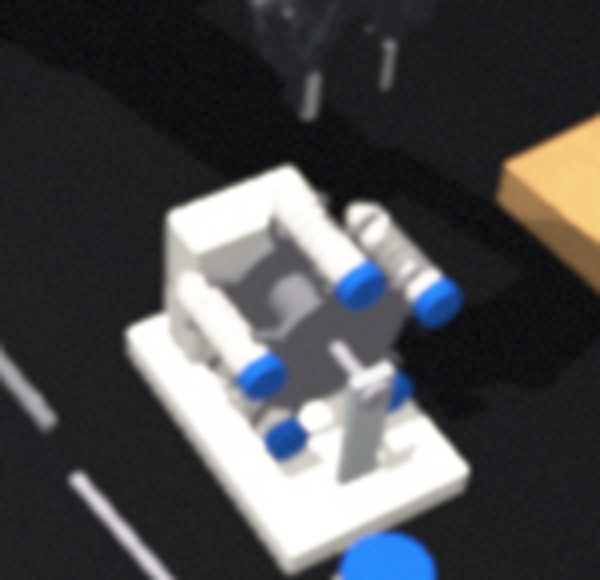

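The tube lies level in both clips and the wheel is about 1° off vertical. The gripper is clear, so I'm handing the job in.

```bash
python3 -c "
from h import *
print(r.hand_in()); print(monitor.sense()['time'])"
```

```text
the job is handed in; nothing more can be done
None
the job is handed in; nothing more can be done
```

The empty cradle is now at the top and the loose tube is lying in it, released. I handed the job in at about 22.7 s.

**What I did:** I caged one held tube loosely between the fingers and turned the wheel from about +107° to about −1°. Then I took the white tube from the rest, lowered it until about 4 N showed it was on the cradle floor, opened the jaws and backed straight up.

**Last checks, after letting go:**
- **Wheel:** about −1° from straight up. The three estimates were −0.8° from the wrist camera, about −1.5° from the scene camera's fit to all the tubes, and about −1.6° from the caps. I did not correct this.
- **Tube height and tilt:** its axis is at 213–214 mm, against 212.5 mm expected, and it is level to 0.1°.
- **Tube direction:** parallel to the axle within about 0.5° by the wrist camera and about 1.1° by the coarser scene camera.
- **Tube position along the axle:** midway between the clips to about 1–2 mm.
- **Robot:** the gripper was about 130 mm above the wheel with near-zero force, touching nothing.
- **Other things on the bench:** those visible in the last pictures looked undisturbed. I judged this by eye and did not measure it.

**What disagreed:** the cameras placed the rotator up to about 3 mm apart sideways. I used the wrist-camera values for both the grasp and the placing.

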